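# Put the stacked ornaments back on the hall console

## Task

The ornaments on the hall console were piled up for dusting; take the pile apart and put each back in the middle of its own stand: the bird on the marble pedestal, the round tin on the cork coaster, the wooden box on the square slate and the book on the oblong wooden stand, all standing level, with the box and the book squared up with their stands. Set things down gently rather than dropping them, and leave the diffuser bottle and the key bowl where they are.

Things in the scene. Friction and masses are not known exactly. Their poses are not given: they have to be found in the camera images.
- bird: Loose white ceramic bird, 60-110 g, top of the pile (on the tin). Round foot 28 mm wide, 12 mm high; round body 28 mm wide (y), its widest line 22 mm above the underside, from x = -24 to +22 mm; tail to x = -33, beak to x = +30; head at x = +14, its top 48 mm up. Grip across the body (along y), 22 mm up. Origin: centre of the foot's underside; x towards the beak, z up.
- tin: Loose round candle tin of dark steel, shut, with a thin bright line around it, 48 mm in diameter, 34 mm high, 65-125 g; third from below in the pile (on the box). Origin: centre of its underside; z up.
- box: Loose square keepsake box of pale wood, shut (lid and body are one piece), 56 x 56 mm and 36 mm high, 75-135 g, with a dark line around it and a small brass catch on its -x side; it lies on the book, turned at most 0.15 rad from it. x and y axes square to its sides. Origin: centre of its underside; z up.
- book: Loose pocket hardback with blue-grey cloth covers, shut (one rigid piece), lying flat on the table at the bottom of the pile: 110 mm long (its x), 64 mm wide (its y), 26 mm thick, 125-230 g. Piled up, the four things stand 144 mm high, each at most 3 mm per axis off the centre of the one below. Origin: centre of its underside; z up.
- pedestal: Fixed round pedestal of pale marble, 60 mm in diameter at its top and 40 mm high; the place of the bird. Origin: centre of its underside; z up.
- cork_coaster: Fixed round coaster of pale cork, 78 mm in diameter, 6 mm high; the place of the tin. Origin: centre of its underside; z up.
- square_slate: Fixed square plate of dark grey slate, 84 x 84 mm, 8 mm high; the place of the box. x and y axes square to its sides. Origin: centre of its underside; z up.
- oblong_stand: Fixed oblong stand of dark wood, 138 mm long (its x), 92 mm wide (its y), 16 mm high; the place of the book, which lies lengthways along it. Origin: centre of its underside; z up.
- diffuser: Loose amber glass diffuser bottle with a wooden cap, 56 mm in diameter, 120 mm high, standing on the table at one side of the work; not to be disturbed. Origin: centre of its underside; z up.
- key_bowl: Loose terracotta bowl, 90 mm across the rim, 35 mm high, standing on the table at the other side of the work; not to be disturbed. Origin: centre of its underside; z up.
Mind the look-alikes: they are no part of the job. What is shaped like the pedestal but green, pink or turquoise is not meant.

How it is judged:
By the outcome, as a careful person would: the job done as asked, in the order asked, and still so for the second after the job is handed in, with the robot touching nothing.
It also fails if it takes over 120 s, if anything falls off the work surface, if the arm or the gripper's body presses on something with over 40 N, if the wrist force passes 120 N, or if a joint passes its speed limit or range.

## Robot

A 6-joint arm with a two-finger parallel gripper is mounted at the origin on the work surface. World frame = base frame: x ahead of the robot, y to its left, z up, the work surface at z = 0. Lengths are in m, angles in rad, forces in N, time in s.
With the tool pointing down it reaches from about 0.3 to 0.85 m from the base axis. Payload 5.4 kg.
Tool frame: the origin (TCP) lies midway between the tips of the shut fingers; the grasp point (between the pads) lies 19 mm behind it (arm.grip_depth is the distance from the TCP to the grasp point, in m); z points along the fingers, y is the line along which they close (so a half turn about z gives the same grasp; the last joint's range is limited). The gripper opens to 85 mm and grips with 20 to 120 N. Pads are 22 mm wide; open, the fingers measure 114 mm over their backs; the gripper's body (76 mm by 85 mm) begins 54 mm behind the grasp point. The pads swing forward as they close: fully open they stand 13 mm farther back than shut.
Start: joints at [-1.455, 0.158, 1.597, -0, 1.386, -0.21], TCP at [0.184, -0.545, 0.231] pointing down, gripper open.
Joint ranges: [-2.91, 2.91], [-0.94, 2.29], [0.18, 2.7], [-1.29, 4.43], [0.17, 2.64], [-3, 3]. Speed limits (rad/s): [2.57, 2.57, 3.14, 3.14, 3.14, 3.14].

## Interface

Orientations are given as a unit quaternion [x, y, z, w].
In Python, from bench import arm gives the robot as it stands.
- The arm moves only by the tool arm_command, never from a script. Its argument "steps" is a list of rows, each a list of 5 numbers: the closure, from 0 (fully open) to 1 (shut), then the shift along the tool's x, y, z in mm, then the turn about the tool's z in rad. In form: [[gripper, dx, dy, dz, spin], ...]. A call has 1 to 12 rows; each row is the pose to reach, as a shift and turn from the pose commanded when the call began, along the tool's axes at that moment; what a row does not reach only later rows make up. A row lasts 1/12 s, in which the tool goes at most 41.7 mm and 7.16 degrees, less where a joint would pass 70% of its speed; a pose out of reach is approached as far as the arm can. A call with a gripper value outside its range is refused whole. The fingers move at their own pace and stop on an object; the grip force is fixed at half the most. Time passes only in rows, so rows that repeat a pose let the fingers close. It gives the time, the measured TCP pose, the force, the opening and the grip force at its end, in the units of the state.
- arm.sense(): the state, without advancing time (a new reading comes with each control period).
- arm.snapshot(name): name is "side" or "top" or "wrist"; returns the picture (384x512x3 uint8, red, green, blue); there is no depth.
- arm.camera_model(name): a dict with "mtx" (3x3 intrinsics, pixels), "view" (4x4, takes a point from world to camera coordinates); the wrist camera has in their place "mount" (4x4, takes a point from camera to tool coordinates, whose origin is the TCP and whose axes are the flange's). Camera axes: x right, y up, looking along -z (the intrinsics and any distortion apply to the point x, -y, -z); pixel columns grow to the right and rows downward; lengths in m; the calibration is good to about 2 mm. A picture is of the moment at which its call begins: read the wrist's pose just before it. camera_model takes no time and is no camera call.
- arm.sign_off(): hands the job in; it is judged then, once.
Trained networks look in the newest picture that a camera, given by its name, has taken for a name from the list of things; names that differ only in an ending like _2 or _b are one class to them, and where a whole thing is asked for, a point or a joint stands for the part that bears it (a point fixed in the world has none). Each returns a list of dicts, best first, with "p" (0 to 1); they miss things now and then, are a little off and sometimes report something else, mostly with a low value. They report only what shows in the picture. A call takes as long as a camera call. They do not tell look-alikes from the thing itself.
- arm.outline_of(camera, thing): "region" (384x512 bool, what is visible of it) and "position" ([column, row] in pixels, amid what is visible of it).
The state is a dict: "time": time; "joints": joint angles; "dq": joint speeds; "joint_efforts": joint torques, N m; "position": TCP position; "tool_rot": TCP orientation; "wrist_force": force on the tool from outside, world axes, zero at the start; "torque": the same for the moment, N m; "width": opening from 0.0 (shut) to 1.0 (fully open); "grip_force": force on a finger pad.
Only numpy, scipy, OpenCV 4.12 (cv2) and the standard library are available. Lean on these libraries where they do the work, as an engineer would, in place of code of your own. Each camera call takes 0.05 s, during which the arm holds its last target. There are 200 camera calls.

## Working session

There is one attempt and no reset: what is moved stays moved. The work goes in short steps, Python scripts to look and compute and a tool call to move; the robot and the scene stay as the last step left them, time stands still between calls to the robot, and variables do not carry over. Pictures are saved under pics/ and viewed, at most 14 in all, crops included, and the job is handed in when it is done.

Besides the shell and the picture viewer there is one more tool, called after "Request:" by a JSON object that holds its "name" and its "arguments", one argument or row to a line. arm_command: Moves the arm, as the interface text tells. Its arguments: {"type":"object","properties":{"steps":{"type":"array","items":{"type":"array","items":{"type":"number"}}}},"required":["steps"]}

```bash
mkdir -p pics; ls; cat > h.py <<'E'
import numpy as np, cv2
from bench import arm
def P(cam):
    m=arm.camera_model(cam); return m
E
python3 - <<'E'
from h import *
s=arm.sense(); print({k:np.round(v,3) for k,v in s.items()})
for c in ["side","top","wrist"]:
    m=arm.camera_model(c); print(c,{k:np.round(v,4).tolist() if not isinstance(v,str) else v for k,v in m.items()})
ims=[arm.snapshot(c) for c in ["side","top"]]
for c,i in zip(["side","top"],ims): cv2.imwrite(f"pics/{c}0.png",cv2.cvtColor(i,cv2.COLOR_RGB2BGR))
for c in ["side","top"]:
    for t in "bird tin box book pedestal cork_coaster square_slate oblong_stand diffuser key_bowl".split():
        print(c,t,[(round(float(d['p']),2),np.round(d['position']).tolist(),int(d['region'].sum())) for d in arm.outline_of(c,t)])
E
```

```text
pics
{'time': np.float64(0.0), 'joints': array([-1.455,  0.159,  1.598, -0.   ,  1.386, -0.21 ]), 'dq': array([ 0.   ,  0.001,  0.001, -0.001,  0.   ,  0.001]), 'joint_efforts': array([ 2.0000e-03, -3.9599e+01, -3.3143e+01,  0.0000e+00,  8.0000e-03,
       -0.0000e+00]), 'position': array([ 0.184, -0.544,  0.23 ]), 'tool_rot': array([ 0.987,  0.162,  0.   , -0.001]), 'wrist_force': array([-0.415,  0.526, -0.93 ]), 'torque': array([-0.012,  0.016,  0.005]), 'grip_force': np.float64(0.0), 'width': np.float64(1.0)}
side {'mtx': [[381.7735, 0.0, 255.3976], [0.0, 381.7735, 194.5456], [0.0, 0.0, 1.0]], 'view': [[-0.7102, -0.704, 0.005, 0.341], [0.492, -0.4913, 0.7187, -0.2852], [-0.5035, 0.5129, 0.6953, -0.6845], [0.0, 0.0, 0.0, 1.0]]}
top {'mtx': [[471.9316, 0.0, 260.7762], [0.0, 471.9316, 189.8554], [0.0, 0.0, 1.0]], 'view': [[-0.0023, -1.0, -0.008, 0.0204], [0.9842, -0.0037, 0.1773, -0.4561], [-0.1773, -0.0074, 0.9841, -1.3783], [0.0, 0.0, 0.0, 1.0]]}
wrist {'mtx': [[337.8656, 0.0, 255.9609], [0.0, 337.8656, 188.3652], [0.0, 0.0, 1.0]], 'mount': [[0.0006, 0.9551, 0.2961, 0.0756], [1.0, 
[... 502 characters left out ...]
 283.0], 2878)]
side diffuser [(0.78, [308.0, 121.0], 612)]
side key_bowl [(0.91, [92.0, 262.0], 1327)]
top bird [(0.7, [314.0, 117.0], 148)]
top tin [(0.28, [229.0, 129.0], 691)]
top box [(0.62, [307.0, 127.0], 171)]
top book [(0.81, [312.0, 135.0], 341), (0.5, [338.0, 210.0], 362)]
top pedestal [(0.88, [338.0, 209.0], 317), (0.85, [335.0, 175.0], 357), (0.59, [340.0, 250.0], 319)]
top cork_coaster [(0.75, [271.0, 195.0], 487), (0.48, [306.0, 126.0], 173)]
top square_slate [(0.86, [232.0, 130.0], 682), (0.34, [338.0, 209.0], 327)]
top oblong_stand [(0.85, [192.0, 199.0], 1369), (0.19, [232.0, 129.0], 663)]
top diffuser [(0.57, [382.0, 141.0], 399)]
top key_bowl [(0.86, [151.0, 142.0], 589)]
```

```bash
python3 - <<'E'
import cv2
t=cv2.imread("pics/top0.png")[80:290,110:420]; cv2.imwrite("pics/top0c.png",cv2.resize(t,None,fx=2.55,fy=2.55,interpolation=cv2.INTER_CUBIC))
t=cv2.imread("pics/side0.png")[90:350,50:400]; cv2.imwrite("pics/side0c.png",cv2.resize(t,None,fx=2.28,fy=2.28,interpolation=cv2.INTER_CUBIC))
E
```

```text
(no output)
```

View pics/top0c.png

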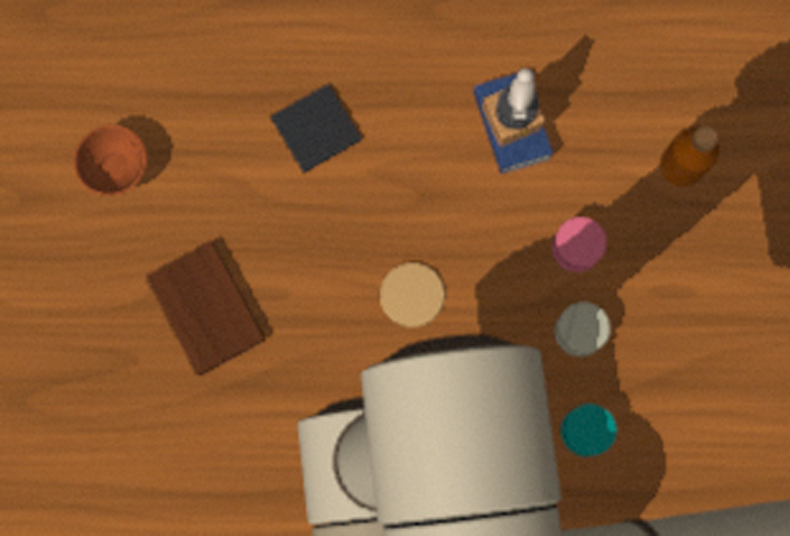

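View pics/side0c.png

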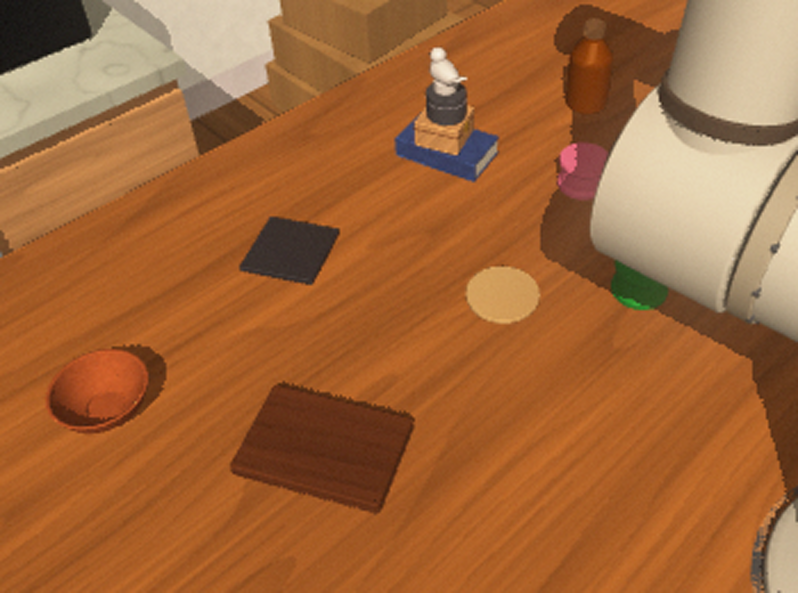

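Top picture: the pedestal-shaped ones are pink (335,175), pale grey marble (338,209), turquoise (340,250), and green (side 328,218; hidden under the arm in top). The marble one at (338,209) fits the description. The pile is at (312,125), coaster (271,195), slate (232,130), oblong stand (192,199), bowl (151,142), diffuser (382,141).

```bash
cat > h.py <<'E'
import numpy as np, cv2
from bench import arm
from scipy.spatial.transform import Rotation as R
def cam(name,s=None):
    m=arm.camera_model(name); K=np.array(m["mtx"])
    if name!="wrist": return K,np.array(m["view"])
    s=s or arm.sense(); T=np.eye(4); T[:3,:3]=R.from_quat(s["tool_rot"]).as_matrix(); T[:3,3]=s["position"]
    return K,np.linalg.inv(T@np.array(m["mount"]))
def ray(c,px):
    K,V=c; px=np.atleast_2d(px).astype(float)
    d=np.c_[(px-K[:2,2])/K[[0,1],[0,1]],np.ones(len(px))]*[1,-1,-1]
    return -V[:3,:3].T@V[:3,3], d@V[:3,:3]
def onz(c,px,z):
    o,d=ray(c,px); return o+d*((z-o[2])/d[:,2:])
def proj(c,p):
    K,V=c; q=(np.atleast_2d(p)@V[:3,:3].T+V[:3,3])*[1,-1,-1]
    return (q@K.T)[:,:2]/q[:,2:]
def tri(cs,pxs):
    A=np.zeros((3,3));b=np.zeros(3)
    for c,p in zip(cs,pxs):
        o,d=ray(c,p); d=d[0]/np.linalg.norm(d); M=np.eye(3)-np.outer(d,d); A+=M; b+=M@o
    return np.linalg.solve(A,b)
def snap(name,fn=None):
    s=arm.sense(); im=arm.snapshot(name)
    if fn: cv2.imwrite("pics/"+fn,cv2.cvtColor(im,cv2.COLOR_RGB2BGR))
    return im,cam(name,s)
def best(camname,thing):
    r=arm.outline_of(camname,thing); return r
def totool(p,s=None):
    s=s or arm.sense(); return R.from_quat(s["tool_rot"]).inv().apply(np.asarray(p)-s["position"])*1000
E
python3 - <<'E'
from h import *
t=cam("top");s=cam("side")
for n,a,b,h in [("bird",(314,117),(244,124),.125),("book",(312,133),(250,159),.02),("slate",(232,130),(179,198),.008),("stand",(189,199),(194,283),.016),("coaster",(271,195),(271,222),.006),("bowl",(151,142),(92,262),.02),("diff",(382,141),(308,121),.06)]:
    print(n,tri([t,s],[a,b]).round(3),onz(t,a,h).round(3))
print("ped",onz(t,(338,209),.04).round(3), "pink",onz(t,(335,175),.04).round(3),"turq",onz(t,(340,250),.04).round(3),"green",onz(s,(328,215),.03).round(3))
# stand top corners via top pic crop px /2.55+offset
c=lambda u,v:(u/2.55+110,v/2.55+80)
for n,cs,h in [("stand",[(148,275),(218,238),(270,332),(200,374)],.016),("slate",[(271,117),(332,84),(364,134),(306,172)],.008)]:
    p=onz(t,[c(*x) for x in cs],h)[:,:2]; print(n,p.mean(0).round(3),[ (round(float(np.linalg.norm(p[(i+1)%4]-p[i])),3),round(float(np.arctan2(*(p[(i+1)%4]-p[i])[::-1])),2)) for i in range(4)])
E
```

```text
bird [ 0.66  -0.138  0.11 ] [[ 0.655 -0.137  0.125]]
book [ 0.645 -0.144 -0.003] [[ 0.639 -0.141  0.02 ]]
slate [0.649 0.106 0.014] [[0.654 0.11  0.008]]
stand [0.429 0.235 0.018] [[0.433 0.238 0.016]]
coaster [ 0.446 -0.014 -0.009] [[ 0.446 -0.012  0.006]]
bowl [0.607 0.355 0.031] [[0.613 0.361 0.02 ]]
diff [ 0.606 -0.35   0.047] [[ 0.601 -0.347  0.06 ]]
ped [[ 0.397 -0.211  0.04 ]] pink [[ 0.501 -0.205  0.04 ]] turq [[ 0.276 -0.213  0.04 ]] green [[ 0.341 -0.099  0.03 ]]
stand [0.432 0.23 ] [(0.095, -1.07), (0.132, -2.63), (0.096, 2.12), (0.136, 0.5)]
slate [0.655 0.101] [(0.086, -1.06), (0.076, -2.59), (0.086, 2.17), (0.083, 0.56)]
```

Request:
{"name": "arm_command", "arguments": {
  "steps": [
    [0, 20, -10, -30, 0],
    [0, 60, -34, -60, 0],
    [0, 95, -54, -80, 0],
    [0, 130, -75, -90, 0],
    [0, 165, -95, -100, 0],
    [0, 200, -115, -100, 0],
    [0, 235, -135, -100, 0],
    [0, 270, -155, -100, 0],
    [0, 305, -175, -100, 0],
    [0, 340, -195, -100, 0],
    [0, 375, -215, -100, 0],
    [0, 405, -232, -100, 0]
  ]
}}

```text
time: 2.1
position: [0.4938, -0.1943, 0.3316]
tool_rot: [0.987, 0.162, 0.0, 0.0]
wrist_force: [-0.2, -1.0, -0.7]
width: 1.001
grip_force: 0.0
```

Request:
{"name": "arm_command", "arguments": {
  "steps": [
    [0, 28, -16, 0, 0],
    [0, 50, -29, 0, 0],
    [0, 65, -38, 0, 0],
    [0, 74, -43, 0, 0],
    [0, 74, -43, 0, 0],
    [0, 74, -43, 0, 0]
  ]
}}

```text
time: 2.6
position: [0.5488, -0.1321, 0.3312]
tool_rot: [0.987, 0.162, -0.0, 0.0]
wrist_force: [0.3, 0.2, -1.1]
width: 0.998
grip_force: 0.0
```

```bash
python3 - <<'E'
from h import *
s=arm.sense(); print(s["time"],s["position"].round(3),R.from_quat(s["tool_rot"]).as_matrix().round(3).tolist())
im,c=snap("wrist","w1.png"); np.savez("w1.npz",K=c[0],V=c[1])
for t in "bird tin box book pedestal cork_coaster square_slate oblong_stand".split():
    for d in arm.outline_of("wrist",t):
        print(t,round(float(d['p']),2),np.round(d['position'],1).tolist(),int(d['region'].sum()))
cv2.imwrite("pics/w1b.png",cv2.resize(cv2.cvtColor(im,cv2.COLOR_RGB2BGR),None,fx=1.5,fy=1.5,interpolation=cv2.INTER_CUBIC))
E
```

```text
2.6 [ 0.549 -0.132  0.331] [[0.947, 0.32, -0.001], [0.32, -0.947, -0.0], [-0.001, 0.0, -1.0]]
bird 0.58 [302.2, 56.2] 1333
tin 0.64 [281.2, 63.1] 667
box 0.81 [271.6, 56.9] 679
book 0.9 [286.1, 86.5] 2296
book 0.31 [277.7, 255.6] 1644
pedestal 0.93 [206.3, 264.3] 1570
pedestal 0.77 [301.7, 194.5] 1750
pedestal 0.73 [250.0, 319.1] 1413
pedestal 0.57 [277.4, 255.6] 1661
pedestal 0.23 [278.5, 62.6] 690
cork_coaster 0.77 [155.6, 181.2] 2233
square_slate 0.58 [107.1, 17.7] 2380
square_slate 0.23 [270.6, 53.1] 650
oblong_stand 0.9 [10.0, 159.0] 1204
```

View pics/w1b.png

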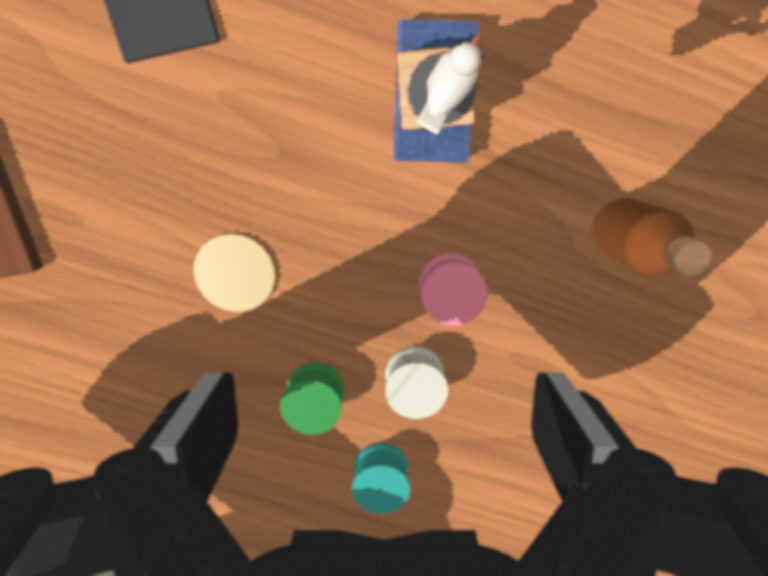

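w1 (enlarged 1.5x): pile at (437,90), white marble pedestal (417,380) → raw (278,255) flanked by pink (302,194), green (208,264) and turquoise (253,320); the marble one is confirmed by colour. Coaster (235,272), diffuser (650,240), slate at top-left.

Request:
{"name": "arm_command", "arguments": {
  "steps": [
    [0, 20, 6, 8, 0],
    [0, 50, 17, 22, 0],
    [0, 80, 27, 35, 0],
    [0, 105, 35, 45, 0],
    [0, 117, 39, 50, 0],
    [0, 117, 39, 50, 0],
    [0, 117, 39, 50, 0]
  ]
}}

```text
time: 3.63
position: [0.6722, -0.1312, 0.2804]
tool_rot: [0.987, 0.162, -0.001, -0.0]
wrist_force: [-1.1, -0.3, 0.2]
width: 1.002
grip_force: 0.0
```

```bash
cat >> h.py <<'E'
from scipy.optimize import minimize
def cyl(r,z0,z1,n=40,c=(0,0)):
    a=np.linspace(0,2*np.pi,n,endpoint=False); q=np.c_[r*np.cos(a)+c[0],r*np.sin(a)+c[1]]
    return np.vstack([np.c_[q,np.full(n,z)] for z in (z0,z1)])
def blk(l,w,h): return np.array([[x*l/2,y*w/2,z] for x in(-1,1) for y in(-1,1) for z in(0,h)])
def ell(c,r):
    u,v=np.meshgrid(np.linspace(0,2*np.pi,24),np.linspace(0,np.pi,12)); 
    return np.c_[(np.cos(u)*np.sin(v)).ravel()*r[0]+c[0],(np.sin(u)*np.sin(v)).ravel()*r[1]+c[1],np.cos(v).ravel()*r[2]+c[2]]
M=dict(bird=[cyl(.014,0,.012),ell((-.001,0,.022),(.023,.014,.013)),ell((.014,0,.038),(.0095,.0095,.010)),
   np.vstack([ell((-.012,0,.024),(.006,.008,.006)),[[-.033,.006,.028],[-.033,-.006,.028]]]),np.vstack([ell((.014,0,.037),(.006,.005,.005)),[[.030,0,.037]]])],
 tin=[cyl(.024,0,.034)],box=[blk(.056,.056,.036)],book=[blk(.11,.064,.026)],pedestal=[cyl(.03,0.036,.04)],
 cork_coaster=[cyl(.039,0,.006)],square_slate=[blk(.084,.084,.008)],oblong_stand=[blk(.138,.092,.016)])
def place(p,pose):
    x,y,z,w=pose; return R.from_euler('z',w).apply(p)+[x,y,z]
def render(name,pose,c,S=4):
    m=np.zeros((384*S,512*S),np.uint8)
    for p in M[name]:
        h=cv2.convexHull((proj(c,place(p,pose))*S+S/2).astype(np.float32)); cv2.fillPoly(m,[h.astype(np.int32)],1)
    return cv2.resize(m.astype(np.float32),(512,384),interpolation=cv2.INTER_AREA)
def fit(name,obs,init,free=(1,1,0,1),ignore=None):
    """obs: list of (mask,cam); init x,y,z,yaw; soft IoU"""
    init=np.array(init,float); f=np.where(free)[0]; sc=np.array([.008,.008,.008,.15])[f]
    def cost(v):
        p=init.copy(); p[f]+=v*sc; t=0
        for i,(m,c) in enumerate(obs):
            r=render(name,p,c); m=m.astype(float)
            if ignore is not None and ignore[i] is not None: r=r*~ignore[i]; m=m*~ignore[i]
            t+=1-np.minimum(r,m).sum()/np.maximum(r,m).sum()
        return t/len(obs)
    k=len(f); sx=np.vstack([np.zeros(k),np.eye(k)])
    b=minimize(cost,np.zeros(k),method='Nelder-Mead',options=dict(initial_simplex=sx,xatol=.01,fatol=1e-4,maxiter=250))
    p=init.copy(); p[f]+=b.x*sc; return p,b.fun
E
python3 - <<'E'
from h import *
s=arm.sense(); print(s["time"],s["position"].round(3))
c1=cam("top")
for _ in [0]:
    im,c=snap("wrist","w2.png"); np.savez("w2.npz",K=c[0],V=c[1])
    obs={}
    for t in "bird tin box book pedestal".split():
        r=arm.outline_of("wrist",t)
        for d in r: print(t,round(float(d['p']),2),np.round(d['position'],1).tolist(),int(d['region'].sum()))
        if r: obs[t]=r[0]['region']
np.savez("w2m.npz",**obs)
z=np.load("w1.npz"); cw1=(z["K"],z["V"])
b,f=min([fit("bird",[(obs["bird"],c)],(.655,-.138,.096,a)) for a in (.0,-.4)],key=lambda q:q[1]); print("bird",b.round(4),f)
b,f=fit("bird",[(obs["bird"],c)],b,(1,1,1,1)); print("bird z free",b.round(4),f)
v=cv2.cvtColor(im,cv2.COLOR_RGB2BGR)
e=(render("bird",b,c)>.5).astype(np.uint8); cs,_=cv2.findContours(e,0,1); 
u=cv2.resize(v,None,fx=4,fy=4,interpolation=cv2.INTER_CUBIC)
for k in cs: cv2.polylines(u,[k*4+2],True,(0,0,255),1)
x,y=proj(c,[b[:3]])[0]*4; x,y=int(x),int(y)
cv2.imwrite("pics/w2c.png",u[max(0,y-300):y+250,max(0,x-350):x+350])
E
```

```text
3.6333 [ 0.672 -0.131  0.28 ]
bird 0.65 [259.1, 187.4] 1374
tin 0.57 [243.8, 163.6] 834
box 0.67 [254.1, 149.1] 1091
book 0.67 [265.8, 133.5] 1881
pedestal 0.96 [276.0, 288.1] 2002
pedestal 0.81 [175.5, 352.4] 1363
pedestal 0.73 [247.8, 338.8] 1477
bird [ 0.6599 -0.1405  0.096  -0.1821] 0.10523341736938185
bird z free [ 0.6601 -0.1404  0.0968 -0.1774] 0.10460124029663043
```

View pics/w2c.png

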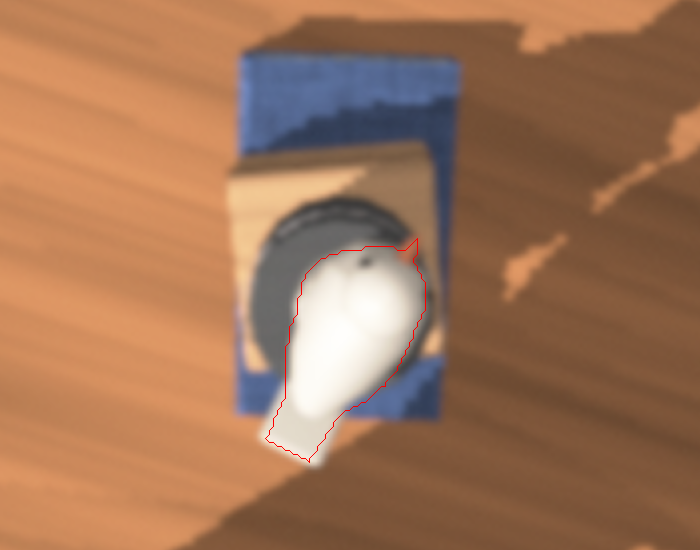

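Outline overlays the bird tightly (bird on the tin, beak at (415,245), tail at (290,445) in the crop); fitted height 0.097 matches 0.096.

Request:
{"name": "arm_command", "arguments": {
  "steps": [
    [0, -5, 2, 10, 0.1],
    [0, -10, 4, 30, 0.22],
    [0, -14.5, 4.8, 50, 0.34],
    [0, -14.5, 4.8, 70, 0.45],
    [0, -14.5, 4.8, 90, 0.505],
    [0, -14.5, 4.8, 110, 0.505],
    [0, -14.5, 4.8, 128, 0.505],
    [0, -14.5, 4.8, 145, 0.505],
    [0, -14.5, 4.8, 160, 0.505],
    [0, -14.5, 4.8, 172, 0.505],
    [0, -14.5, 4.8, 180, 0.505],
    [0, -14.5, 4.8, 182, 0.505]
  ]
}}

```text
time: 4.93
position: [0.6593, -0.1402, 0.0979]
tool_rot: [0.996, -0.09, -0.001, -0.0]
wrist_force: [-0.6, -1.0, -0.9]
width: 1.003
grip_force: 0.0
```

Request:
{"name": "arm_command", "arguments": {
  "steps": [
    [0.2, 0, 0, 0, 0],
    [0.4, 0, 0, 0, 0],
    [0.55, 0, 0, 0, 0],
    [0.7, 0, 0, 0, 0],
    [0.8, 0, 0, 0, 0],
    [0.9, 0, 0, 0, 0],
    [0.9, 0, 0, 0, 0],
    [0.9, 0, 0, 0, 0]
  ]
}}

```text
time: 5.6
position: [0.661, -0.1407, 0.1005]
tool_rot: [0.996, -0.089, 0.001, 0.0]
wrist_force: [0.5, 0.5, 5.1]
width: 0.297
grip_force: 59.5
```

```bash
python3 - <<'E'
from h import *
s=arm.sense(); print(s["time"],s["position"].round(4),s["width"],s["grip_force"],s["wrist_force"].round(1))
from h import *
z=np.load("w2.npz"); c=(z["K"],z["V"])
z=np.load("w1.npz"); c1=(z["K"],z["V"])
# marble pedestal in w1: threshold near-white
im=cv2.imread("pics/w1.png"); hsv=cv2.cvtColor(im,cv2.COLOR_BGR2HSV)
print(hsv[258,278],hsv[237,278])
for nm,cc,f,g in [("w1",c1,"w1.png",(278,258)),("top",cam("top"),"top0.png",(338,209))]:
    hh=cv2.cvtColor(cv2.imread("pics/"+f),cv2.COLOR_BGR2HSV); print(nm,hh[g[1],g[0]],onz(cc,[g],.04).round(4))
E
```

```text
5.6 [ 0.661  -0.1407  0.1005] 0.2967463206910496 59.5040188729763 [0.5 0.5 5.1]
[ 26  21 239] [ 26  30 127]
w1 [ 26  21 239] [[ 0.4034 -0.2149  0.04  ]]
top [ 22  45 107] [[ 0.3974 -0.2112  0.04  ]]
```

Width 25 mm (<28) and an upward force: gripping a little above the widest line. Regrasp 6 mm lower.

Request:
{"name": "arm_command", "arguments": {
  "steps": [
    [0.6, 0, 0, 0, 0],
    [0.4, 0, 0, 0, 0],
    [0.4, 0, 0, 0, 0],
    [0.4, 0, 0, 3, 0],
    [0.4, 0, 0, 6, 0],
    [0.4, 0, 0, 6, 0],
    [0.6, 0, 0, 6, 0],
    [0.7, 0, 0, 6, 0],
    [0.85, 0, 0, 6, 0],
    [0.9, 0, 0, 6, 0],
    [0.9, 0, 0, 6, 0],
    [0.9, 0, 0, 6, 0]
  ]
}}

```text
time: 6.6
position: [0.6618, -0.1408, 0.096]
tool_rot: [0.996, -0.089, 0.002, 0.0]
wrist_force: [-0.4, 0.9, 8.6]
width: 0.305
grip_force: 62.6
```

```bash
python3 - <<'E'
from h import *
s=arm.sense(); print(s["time"],s["position"].round(4),s["width"],s["grip_force"],s["wrist_force"].round(1))
# pedestal positions from masks in w1 by colour, two-view with top
z=np.load("w1.npz"); c1=(z["K"],z["V"])
hsv=cv2.cvtColor(cv2.imread("pics/w1.png"),cv2.COLOR_BGR2HSV)
m=((hsv[...,1]<60)&(hsv[...,2]>180)).astype(np.uint8); m[:220]=0;m[300:]=0;m[:,:240]=0;m[:,320:]=0
print(m.sum()); p,f=fit("pedestal",[(m>0,c1)],(.403,-.215,0,0),(1,1,1,0)); print(p.round(4),f)
p,f=fit("pedestal",[(m>0,c1)],(.403,-.215,0,0),(1,1,0,0)); print(p.round(4),f)
E
```

```text
6.6 [ 0.6618 -0.1408  0.096 ] 0.3054300563006073 62.63233368150395 [-0.4  0.9  8.6]
1257
[ 0.3998 -0.2145  0.0006  0.    ] 0.10019720161517509
[ 0.3993 -0.215   0.      0.    ] 0.09708875070661394
```

Request:
{"name": "arm_command", "arguments": {
  "steps": [
    [0.9, 0, 0, -2, 0],
    [0.9, 0, 0, -6, 0],
    [0.9, 0, 0, -14, 0],
    [0.9, 0, 0, -28, 0],
    [0.9, 0, 0, -45, 0],
    [0.9, 0, 0, -62, 0],
    [0.9, 0, 0, -80, 0],
    [0.9, 0, 0, -98, 0],
    [0.9, 0, 0, -115, 0],
    [0.9, 0, 0, -130, 0],
    [0.9, 0, 0, -138, 0],
    [0.9, 0, 0, -140, 0]
  ]
}}

```text
time: 7.6
position: [0.6612, -0.1408, 0.2365]
tool_rot: [0.996, -0.089, 0.002, 0.001]
wrist_force: [-0.3, -0.2, -0.8]
width: 0.303
grip_force: 58.9
```

Request:
{"name": "arm_command", "arguments": {
  "steps": [
    [0.9, -8, 5, 0, 0],
    [0.9, -25, 15, 0, 0],
    [0.9, -50, 28, 0, 0],
    [0.9, -80, 43, 0, 0],
    [0.9, -110, 60, 0, 0],
    [0.9, -140, 76, 0, 0],
    [0.9, -170, 92, 0, 0],
    [0.9, -200, 107, 0, 0],
    [0.9, -225, 118, 0, 0],
    [0.9, -239, 120, 0, 0],
    [0.9, -243, 120, 0, 0],
    [0.9, -243, 120, 0, 0]
  ]
}}

```text
time: 8.6
position: [0.399, -0.215, 0.233]
tool_rot: [0.996, -0.09, -0.0, -0.0]
wrist_force: [0.3, 0.5, -1.6]
width: 0.298
grip_force: 59.0
```

```bash
python3 - <<'E'
from h import *
s=arm.sense(); print(s["time"],s["position"].round(4),s["width"],s["grip_force"],s["wrist_force"].round(1))
im,c=snap("wrist","w3.png")
hsv=cv2.cvtColor(im,cv2.COLOR_RGB2HSV)
r=arm.outline_of("wrist","pedestal"); ms=[]
for d in r: print(round(float(d['p']),2),np.round(d['position']),int(d['region'].sum()),np.median(hsv[d['region']],0))
b=arm.outline_of("wrist","bird"); print([(d['p'],d['position']) for d in b])
u=cv2.cvtColor(im,cv2.COLOR_RGB2BGR)
pr=render("pedestal",(.3995,-.2147,0,0),c)>.5
cs,_=cv2.findContours(pr.astype(np.uint8),0,1); u=cv2.resize(u,None,fx=1.5,fy=1.5)
for k in cs: cv2.polylines(u,[(k*1.5).astype(int)],True,(0,0,255),1)
M3=render("bird",(s["position"][0],s["position"][1],s["position"][2],-.18),c)>.5
cs,_=cv2.findContours(M3.astype(np.uint8),0,1)
for k in cs: cv2.polylines(u,[(k*1.5).astype(int)],True,(0,255,0),1)
cv2.imwrite("pics/w3c.png",u)
E
```

```text
8.6 [ 0.399 -0.215  0.233] 0.29838909335322006 58.989491544161865 [ 0.3  0.5 -1.6]
0.82 [232.  54.] 3443 [174. 103. 193.]
0.65 [258. 157.] 2838 [ 27.  17. 247.]
0.6 [279. 229.] 239 [ 86. 145. 113.]
0.59 [183. 217.] 2770 [ 64. 129. 192.]
[(0.76, [256.9, 285.7])]
```

View pics/w3c.png

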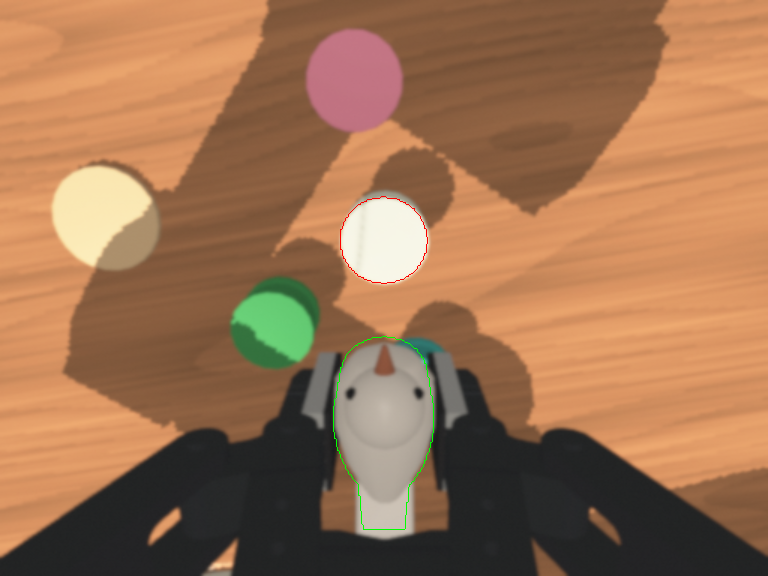

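Bird hangs upright in the gripper; predicted outline lies on the white marble pedestal at (384,240) of the picture (pink (354,80), green (273,330) beside it).

```bash
python3 - <<'E'
from h import *
c=cam("wrist"); hsv=cv2.cvtColor(cv2.imread("pics/w3.png"),cv2.COLOR_BGR2HSV)
m=((hsv[...,1]<50)&(hsv[...,2]>235)).astype(np.uint8); m[:120]=0;m[195:]=0;m[:,:220]=0;m[:,295:]=0
print(fit("pedestal",[(m>0,c)],(.3995,-.215,0,0),(1,1,0,0)),fit("pedestal",[(m>0,c)],(.3995,-.215,0,0),(1,1,1,0)))
arm.snapshot("wrist"); b=arm.outline_of("wrist","bird")[0]["region"]
s=arm.sense();print(s["position"]); 
print(fit("bird",[(b,c)],(*s["position"],-.18),(1,1,1,1)))
E
```

```text
(array([ 0.39946685, -0.21481068,  0.        ,  0.        ]), np.float64(0.07702828001854423)) (array([ 0.39795107, -0.21456639, -0.01074666,  0.        ]), np.float64(0.03622534799249166))
[ 0.40041988 -0.21500061  0.23318844]
(array([ 0.39776874, -0.2144577 ,  0.23201919, -0.15559145]), np.float64(0.09140816988918254))
```

Request:
{"name": "arm_command", "arguments": {
  "steps": [
    [0.9, 0, 0, 8, 0],
    [0.9, 1, 0, 28, 0],
    [0.9, 1, 0, 52, 0],
    [0.9, 1, 0, 78, 0],
    [0.9, 1, 0, 104, 0],
    [0.9, 1, 0, 130, 0],
    [0.9, 1, 0, 152, 0],
    [0.9, 1, 0, 168, 0],
    [0.9, 1, 0, 178, 0],
    [0.9, 1, 0, 184, 0],
    [0.9, 1, 0, 186, 0],
    [0.9, 1, 0, 186, 0]
  ]
}}

```text
time: 9.85
position: [0.4009, -0.2155, 0.0474]
tool_rot: [0.996, -0.089, 0.0, 0.0]
wrist_force: [0.2, 0.4, -0.5]
width: 0.306
grip_force: 59.0
```

Request:
{"name": "arm_command", "arguments": {
  "steps": [
    [0.9, 0, 0, 1, 0],
    [0.9, 0, 0, 2, 0],
    [0.9, 0, 0, 3, 0],
    [0.9, 0, 0, 3, 0]
  ]
}}

```text
time: 10.18
position: [0.4009, -0.2156, 0.0447]
tool_rot: [0.996, -0.089, 0.0, 0.0]
wrist_force: [-0.6, -0.1, 0.1]
width: 0.304
grip_force: 59.0
```

Request:
{"name": "arm_command", "arguments": {
  "steps": [
    [0.9, 0, 0, 1, 0],
    [0.9, 0, 0, 1.5, 0],
    [0.9, 0, 0, 2, 0],
    [0.9, 0, 0, 2, 0]
  ]
}}

```text
time: 10.52
position: [0.4006, -0.2153, 0.0422]
tool_rot: [0.996, -0.089, -0.0, -0.0]
wrist_force: [0.0, 0.0, -1.2]
width: 0.307
grip_force: 59.0
```

Request:
{"name": "arm_command", "arguments": {
  "steps": [
    [0.9, 0, 0, 1, 0],
    [0.9, 0, 0, 1.5, 0],
    [0.9, 0, 0, 2, 0],
    [0.9, 0, 0, 2, 0]
  ]
}}

```text
time: 10.85
position: [0.4006, -0.2153, 0.0401]
tool_rot: [0.996, -0.089, -0.0, -0.0]
wrist_force: [0.1, 0.3, -0.9]
width: 0.302
grip_force: 59.0
```

Request:
{"name": "arm_command", "arguments": {
  "steps": [
    [0.9, 0, 0, 0.5, 0],
    [0.9, 0, 0, 1, 0],
    [0.9, 0, 0, 1, 0]
  ]
}}

```text
time: 11.1
position: [0.4007, -0.2154, 0.04]
tool_rot: [0.996, -0.089, -0.0, -0.0]
wrist_force: [-3.0, 1.9, 7.1]
width: 0.303
grip_force: 61.7
```

Request:
{"name": "arm_command", "arguments": {
  "steps": [
    [0.9, 0, 0, 0.5, 0],
    [0.9, 0, 0, 1, 0],
    [0.9, 0, 0, 1, 0]
  ]
}}

```text
time: 11.35
position: [0.4007, -0.2154, 0.04]
tool_rot: [0.996, -0.089, -0.001, -0.0]
wrist_force: [-6.0, 5.1, 17.5]
width: 0.303
grip_force: 65.3
```

Request:
{"name": "arm_command", "arguments": {
  "steps": [
    [0.9, 0, 0, -1.5, 0],
    [0.9, 0, 0, -1.5, 0],
    [0.65, 0, 0, -1.5, 0],
    [0.5, 0, 0, -1.5, 0],
    [0.4, 0, 0, -1.5, 0],
    [0.4, 0, 0, -1.5, 0],
    [0.3, 0, 0, -4, 0],
    [0.3, 0, 0, -12, 0],
    [0.3, 0, 0, -30, 0],
    [0.3, 0, 0, -55, 0],
    [0.1, 0, 0, -85, 0],
    [0, 0, 0, -120, 0]
  ]
}}

```text
time: 12.35
position: [0.3998, -0.2145, 0.159]
tool_rot: [0.996, -0.089, -0.001, -0.001]
wrist_force: [0.4, 0.1, -0.2]
width: 0.954
grip_force: 0.0
```

Request:
{"name": "arm_command", "arguments": {
  "steps": [
    [0, -10, -6, -40, 0],
    [0, -30, -18, -75, 0],
    [0, -55, -30, -90, 0],
    [0, -60, -30, -90, 0],
    [0, -60, -30, -90, 0]
  ]
}}

```text
time: 12.77
position: [0.3468, -0.1753, 0.25]
tool_rot: [0.996, -0.09, 0.002, 0.001]
wrist_force: [1.1, -0.9, -1.2]
width: 0.998
grip_force: 0.0
```

```bash
python3 - <<'E'
from h import *
s=arm.sense(); print(s["time"],s["position"].round(4),s["width"])
im,c=snap("wrist","w4.png")
b=arm.outline_of("wrist","bird")
print([(d['p'],d['position'],d['region'].sum()) for d in b])
if b: print(fit("bird",[(b[0]["region"],c)],(.4,-.215,.04,-.18),(1,1,1,1)))
hsv=cv2.cvtColor(im,cv2.COLOR_RGB2HSV)
cv2.imwrite("pics/w4b.png",cv2.resize(cv2.cvtColor(im,cv2.COLOR_RGB2BGR),None,fx=1.5,fy=1.5))
E
```

```text
12.7667 [ 0.3468 -0.1753  0.25  ] 0.998098155879279
[(0.62, [290.6, 105.5], np.int64(1398))]
(array([ 0.40062111, -0.21474189,  0.04215211, -0.18580709]), np.float64(0.09309423884013734))
```

View pics/w4b.png

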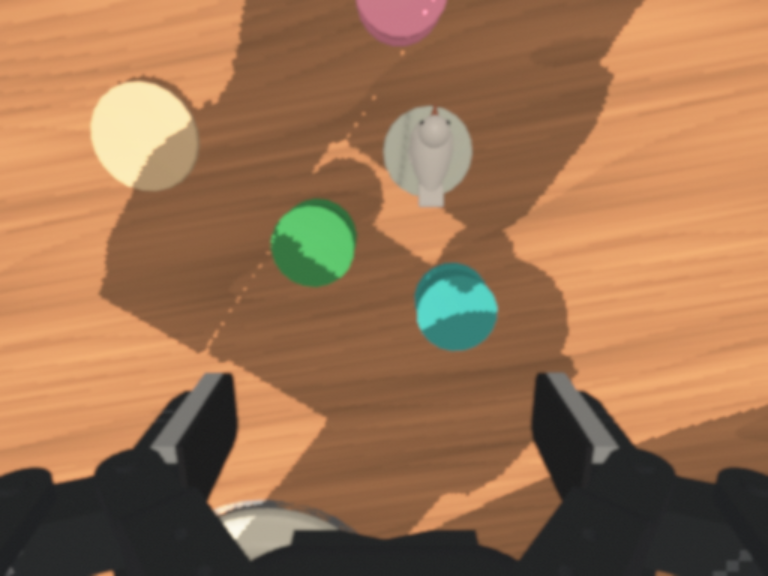

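Bird stands upright at (430,150), centred within ~1 mm on the marble top. Next the tin.

Request:
{"name": "arm_command", "arguments": {
  "steps": [
    [0, 12, -4, -5, -0.04],
    [0, 40, -13, -12, -0.1],
    [0, 75, -24, -20, -0.16],
    [0, 110, -35, -25, -0.22],
    [0, 145, -46, -30, -0.28],
    [0, 180, -58, -30, -0.34],
    [0, 215, -69, -30, -0.4],
    [0, 250, -80, -30, -0.46],
    [0, 280, -90, -30, -0.5],
    [0, 303, -98, -30, -0.52],
    [0, 312, -100, -30, -0.52],
    [0, 312, -100, -30, -0.52]
  ]
}}

```text
time: 13.87
position: [0.6732, -0.1318, 0.274]
tool_rot: [0.985, 0.17, -0.002, -0.001]
wrist_force: [-0.2, -0.2, -0.1]
width: 1.001
grip_force: 0.0
```

```bash
python3 - <<'E'
from h import *
s=arm.sense(); print(s["time"],s["position"].round(4),s["tool_rot"].round(3))
im,c=snap("wrist","w5.png")
o={}
for t in ["tin","box","book","cork_coaster","square_slate"]:
    r=arm.outline_of("wrist",t); print(t,[(round(float(d['p']),2),np.round(d['position']).tolist(),int(d['region'].sum())) for d in r]); 
    if r: o[t]=r[0]["region"]
tn=fit("tin",[(o["tin"],c)],(.66,-.14,.062,0),(1,1,0,0)); print("tin",tn, fit("tin",[(o["tin"],c)],(.66,-.14,.062,0),(1,1,1,0)))
ig=o["tin"]; 
print("box",fit("box",[(o["box"],c)],(.66,-.14,.026,.3),(1,1,0,1),[ig]))
ig2=o["tin"]|o["box"]
print("book",fit("book",[(o["book"],c)],(.66,-.14,0,.33),(1,1,0,1),[ig2]))
if "cork_coaster" in o: print(fit("cork_coaster",[(o["cork_coaster"],c)],(.446,-.014,0,0),(1,1,0,0)))
E
```

```text
13.8667 [ 0.6732 -0.1318  0.274 ] [ 0.985  0.17  -0.002 -0.001]
tin [(0.69, [257.0, 181.0], 1915), (0.6, [246.0, 336.0], 1199)]
box [(0.58, [253.0, 153.0], 1108), (0.42, [107.0, 260.0], 721)]
book [(0.91, [259.0, 133.0], 1823)]
cork_coaster [(0.8, [107.0, 260.0], 746)]
square_slate [(0.6, [62.0, 94.0], 5475)]
tin (array([ 0.65634422, -0.1391074 ,  0.062     ,  0.        ]), np.float64(0.06566026227508381)) (array([ 0.6533936 , -0.14047113,  0.05008304,  0.        ]), np.float64(0.026833113477687354))
box (array([ 0.65836491, -0.13688097,  0.026     ,  0.38747122]), np.float64(0.09345501955671442))
book (array([ 0.65699679, -0.13845165,  0.        ,  0.28970059]), np.float64(0.13335562513299082))
(array([ 0.44407666, -0.0123724 ,  0.        ,  0.        ]), np.float64(0.679639029892837))
```

Request:
{"name": "arm_command", "arguments": {
  "steps": [
    [0, -6, 0, 8, 0],
    [0, -13, 1, 30, 0],
    [0, -18.6, 1, 58, 0],
    [0, -18.6, 1, 88, 0],
    [0, -18.6, 1, 118, 0],
    [0, -18.6, 1, 145, 0],
    [0, -18.6, 1, 168, 0],
    [0, -18.6, 1, 185, 0],
    [0, -18.6, 1, 197, 0],
    [0, -18.6, 1, 203, 0],
    [0, -18.6, 1, 205, 0],
    [0, -18.6, 1, 205, 0]
  ]
}}

```text
time: 15.17
position: [0.6549, -0.1398, 0.0739]
tool_rot: [0.986, 0.17, 0.0, 0.0]
wrist_force: [0.0, -0.7, -0.2]
width: 1.0
grip_force: 0.0
```

Request:
{"name": "arm_command", "arguments": {
  "steps": [
    [0, 0, 0, 4, 0],
    [0, 0, 0, 7, 0],
    [0.1, 0, 0, 7, 0],
    [0.2, 0, 0, 7, 0],
    [0.3, 0, 0, 7, 0],
    [0.4, 0, 0, 7, 0],
    [0.5, 0, 0, 7, 0],
    [0.6, 0, 0, 7, 0],
    [0.7, 0, 0, 7, 0],
    [0.7, 0, 0, 7, 0]
  ]
}}

```text
time: 16.0
position: [0.6551, -0.1397, 0.067]
tool_rot: [0.986, 0.17, 0.001, 0.0]
wrist_force: [-0.5, 1.4, 4.3]
width: 0.545
grip_force: 61.8
```

Request:
{"name": "arm_command", "arguments": {
  "steps": [
    [0.7, 0, 0, -2, 0],
    [0.7, 0, 0, -5, 0],
    [0.7, 0, 0, -12, 0],
    [0.7, 0, 0, -25, 0],
    [0.7, 0, 0, -42, 0],
    [0.7, 0, 0, -60, 0],
    [0.7, 0, 0, -80, 0],
    [0.7, 0, 0, -98, 0],
    [0.7, 0, 0, -110, 0],
    [0.7, 0, 0, -118, 0],
    [0.7, 0, 0, -120, 0],
    [0.7, 0, 0, -120, 0]
  ]
}}

```text
time: 17.0
position: [0.6547, -0.1396, 0.1867]
tool_rot: [0.986, 0.17, 0.0, 0.0]
wrist_force: [0.4, -0.5, -0.3]
width: 0.546
grip_force: 61.6
```

```bash
python3 - <<'E'
from h import *
im,c=snap("wrist","w6.png"); s=arm.sense()
o={}
for t in ["tin","cork_coaster","square_slate","box"]:
    r=arm.outline_of("wrist",t); print(t,[(round(float(d['p']),2),np.round(d['position']).tolist(),int(d['region'].sum())) for d in r]); 
    if r: o[t]=r[0]["region"]
print(s["position"].round(4)); 
if "tin" in o: print(fit("tin",[(o["tin"],c)],(*s["position"],0),(1,1,1,0)))
z=np.load("w1.npz"); c1=(z["K"],z["V"])
for f,c in [("w1.png",c1)]:
    h=cv2.cvtColor(cv2.imread("pics/"+f),cv2.COLOR_BGR2HSV); m=((h[...,0]>14)&(h[...,0]<28)&(h[...,1]<120)&(h[...,2]>200)).astype(np.uint8); m[:150]=0;m[215:]=0;m[:,:120]=0;m[:,195:]=0
    m=cv2.morphologyEx(m,cv2.MORPH_OPEN,np.ones((3,3))); print(m.sum()); print(fit("cork_coaster",[(m>0,c)],(.444,-.012,0,0),(1,1,0,0)))
E
```

```text
tin [(0.76, [255.0, 271.0], 12707)]
cork_coaster [(0.68, [75.0, 286.0], 1733)]
square_slate [(0.78, [25.0, 80.0], 5271)]
box [(0.86, [254.0, 167.0], 4648)]
[ 0.6542 -0.1394  0.1855]
(array([ 0.65461211, -0.13949868,  0.1790291 ,  0.        ]), np.float64(0.015364247469418113))
2202
(array([ 0.44439829, -0.01372137,  0.        ,  0.        ]), np.float64(0.0365321850744631))
```

Request:
{"name": "arm_command", "arguments": {
  "steps": [
    [0.7, -10, -9, -10, 0],
    [0.7, -30, -27, -20, 0],
    [0.7, -55, -48, -20, 0],
    [0.7, -80, -70, -20, 0],
    [0.7, -105, -92, -20, 0],
    [0.7, -130, -114, -20, 0],
    [0.7, -155, -136, -20, 0],
    [0.7, -178, -156, -20, 0],
    [0.7, -198, -174, -20, 0],
    [0.7, -211, -185, -20, 0],
    [0.7, -216, -189, -20, 0],
    [0.7, -216, -189, -20, 0]
  ]
}}

```text
time: 18.25
position: [0.3871, -0.0332, 0.2061]
tool_rot: [0.985, 0.17, 0.0, 0.0]
wrist_force: [0.5, -0.2, -1.4]
width: 0.54
grip_force: 61.8
```

```bash
python3 - <<'E'
from h import *
s=arm.sense(); im,c=snap("wrist","w7.png"); print(s["position"].round(4))
for t in ["tin","cork_coaster"]:
    r=arm.outline_of("wrist",t); print(t,[(round(float(d['p']),2),np.round(d['position']).tolist(),int(d['region'].sum())) for d in r])
    m=r[0]["region"]; 
    ini=(*s["position"],0) if t=="tin" else (.4444,-.0137,0,0)
    f=fit(t,[(m,c)],ini,(1,1,0 if t!="tin" else 1,0)); print(f); 
    if t!="tin": print(totool(f[0][:3],s), fit(t,[(m,c)],ini,(1,1,1,0)))
E
```

```text
[ 0.3871 -0.0332  0.2061]
tin [(0.93, [253.0, 270.0], 12898)]
(array([ 0.38746374, -0.03307494,  0.19930009,  0.        ]), np.float64(0.017001352216239107))
cork_coaster [(0.84, [257.0, 97.0], 5102), (0.58, [415.0, 202.0], 2430)]
(array([ 0.4453252 , -0.01380198,  0.        ,  0.        ]), np.float64(0.019629925646055812))
[ 61.32117274   1.16083459 206.0918544 ] (array([ 0.44534911, -0.01390687, -0.00084997,  0.        ]), np.float64(0.01967400143216047))
```

Request:
{"name": "arm_command", "arguments": {
  "steps": [
    [0.7, 10, 0, 5, 0],
    [0.7, 28, 0, 20, 0],
    [0.7, 48, 1, 42, 0],
    [0.7, 61, 1, 68, 0],
    [0.7, 61, 1, 95, 0],
    [0.7, 61, 1, 122, 0],
    [0.7, 61, 1, 147, 0],
    [0.7, 61, 1, 167, 0],
    [0.7, 61, 1, 180, 0],
    [0.7, 61, 1, 188, 0],
    [0.7, 61, 1, 191, 0],
    [0.7, 61, 1, 191, 0]
  ]
}}

```text
time: 19.4
position: [0.4459, -0.0143, 0.0148]
tool_rot: [0.986, 0.169, -0.0, -0.0]
wrist_force: [0.5, 0.2, -0.2]
width: 0.548
grip_force: 61.7
```

Request:
{"name": "arm_command", "arguments": {
  "steps": [
    [0.7, 0, 0, 1, 0],
    [0.7, 0, 0, 2, 0],
    [0.7, 0, 0, 2, 0],
    [0.7, 0, 0, 2, 0]
  ]
}}

```text
time: 19.73
position: [0.4462, -0.0143, 0.0139]
tool_rot: [0.986, 0.17, 0.001, 0.0]
wrist_force: [0.8, -0.1, -0.7]
width: 0.544
grip_force: 61.7
```

Request:
{"name": "arm_command", "arguments": {
  "steps": [
    [0.7, 0, 0, 1, 0],
    [0.7, 0, 0, 1.5, 0],
    [0.7, 0, 0, 1.5, 0]
  ]
}}

```text
time: 19.98
position: [0.4456, -0.0141, 0.0118]
tool_rot: [0.986, 0.17, -0.0, 0.0]
wrist_force: [-0.7, 0.6, -0.6]
width: 0.544
grip_force: 61.7
```

Request:
{"name": "arm_command", "arguments": {
  "steps": [
    [0.7, 0, 0, 1, 0],
    [0.7, 0, 0, 1.2, 0],
    [0.7, 0, 0, 1.2, 0]
  ]
}}

```text
time: 20.23
position: [0.4458, -0.0142, 0.0109]
tool_rot: [0.986, 0.17, 0.0, 0.0]
wrist_force: [-2.1, 0.1, 4.7]
width: 0.542
grip_force: 62.4
```

Request:
{"name": "arm_command", "arguments": {
  "steps": [
    [0.7, 0, 0, -0.5, 0],
    [0.5, 0, 0, -0.5, 0],
    [0.35, 0, 0, -0.5, 0],
    [0.2, 0, 0, -0.5, 0],
    [0.1, 0, 0, -0.5, 0],
    [0, 0, 0, -2, 0],
    [0, 0, 0, -10, 0],
    [0, 0, 0, -30, 0],
    [0, 0, 0, -60, 0],
    [0, 0, 0, -95, 0],
    [0, 0, 0, -130, 0],
    [0, 0, 0, -165, 0]
  ]
}}

```text
time: 21.23
position: [0.4453, -0.014, 0.1779]
tool_rot: [0.986, 0.17, 0.0, 0.0]
wrist_force: [0.8, -0.1, -0.6]
width: 1.0
grip_force: 0.0
```

Request:
{"name": "arm_command", "arguments": {
  "steps": [
    [0, 10, 9, -35, 0],
    [0, 30, 30, -70, 0],
    [0, 55, 52, -85, 0],
    [0, 80, 80, -85, 0],
    [0, 105, 108, -85, 0],
    [0, 130, 138, -85, 0],
    [0, 150, 165, -85, 0],
    [0, 165, 182, -85, 0],
    [0, 172, 190, -85, 0],
    [0, 172, 190, -85, 0],
    [0, 172, 190, -85, 0]
  ]
}}

```text
time: 22.15
position: [0.6711, -0.1357, 0.2607]
tool_rot: [0.986, 0.169, -0.0, -0.0]
wrist_force: [-0.5, 0.6, 0.9]
width: 1.003
grip_force: 0.0
```

```bash
python3 - <<'E'
from h import *
s=arm.sense(); print(s["time"],s["position"].round(4))
im,c=snap("wrist","w8.png"); o={}
for t in ["tin","box","book","cork_coaster","square_slate"]:
    r=arm.outline_of("wrist",t); print(t,[(round(float(d['p']),2),np.round(d['position']).tolist(),int(d['region'].sum())) for d in r]); 
    if r: o[t]=r[0]["region"]
b=fit("box",[(o["box"],c)],(.658,-.137,.026,.38)); print("box",b,fit("box",[(o["box"],c)],b[0],(1,1,1,1))); print(totool(b[0][:3],s))
k=fit("book",[(o["book"],c)],(.657,-.138,0,.29),(1,1,0,1),[o["box"]]); print("book",k)
u=cv2.resize(cv2.cvtColor(im,cv2.COLOR_RGB2BGR),None,fx=1.5,fy=1.5)
for n,p in [("box",b[0]),("book",k[0])]:
    cs,_=cv2.findContours((render(n,p,c)>.5).astype(np.uint8),0,1)
    for q in cs: cv2.polylines(u,[(q*1.5).astype(int)],True,(0,255,0),1)
cv2.imwrite("pics/w8c.png",u)
E
```

```text
22.15 [ 0.6711 -0.1357  0.2607]
tin [(0.62, [95.0, 279.0], 436)]
box []
book [(0.91, [258.0, 136.0], 2441), (0.53, [416.0, 265.0], 2520), (0.24, [254.0, 169.0], 3078)]
cork_coaster [(0.75, [104.0, 257.0], 509)]
square_slate [(0.83, [51.0, 97.0], 5902), (0.67, [96.0, 278.0], 485)]Traceback (most recent call last):
  File "<stdin>", line 7, in <module>
KeyError: 'box'
```

```bash
python3 - <<'E'
from h import *
s=arm.sense(); im,c=snap("wrist","w8.png"); r=arm.outline_of("wrist","box"); k=arm.outline_of("wrist","book")
print(len(r),[(round(float(d['p']),2),np.round(d['position']).tolist()) for d in k])
near=[d['region'] for d in r+k if np.hypot(*(np.array(d['position'])-[254,169]))<14]
bm=near[0]; km=k[0]['region']
b=fit("box",[(bm,c)],(.658,-.137,.026,.38)); print("box",b,fit("box",[(bm,c)],b[0],(1,1,1,1))); print(totool(b[0][:3],s))
k=fit("book",[(km,c)],(.657,-.138,0,.29),(1,1,0,1),[bm]); print("book",k)
u=cv2.resize(cv2.cvtColor(im,cv2.COLOR_RGB2BGR),None,fx=3,fy=3,interpolation=cv2.INTER_CUBIC)
for n,p in [("box",b[0]),("book",k[0])]:
    cs,_=cv2.findContours((render(n,p,c)>.5).astype(np.uint8),0,1)
    for q in cs: cv2.polylines(u,[q*3+1],True,(0,255,0),1)
cv2.imwrite("pics/w8c.png",u[250:750,450:1100])
E
```

```text
1 [(0.81, [258.0, 137.0])]
box (array([ 0.65879109, -0.13656201,  0.026     ,  0.41834857]), np.float64(0.03546300040436712)) (array([ 0.65747656, -0.13708162,  0.02063234,  0.40331215]), np.float64(0.02453684643886378))
[-11.87404807  -2.79344181 235.12454057]
book (array([ 0.65726942, -0.13890079,  0.        ,  0.29864042]), np.float64(0.044111294625841735))
```

View pics/w8c.png

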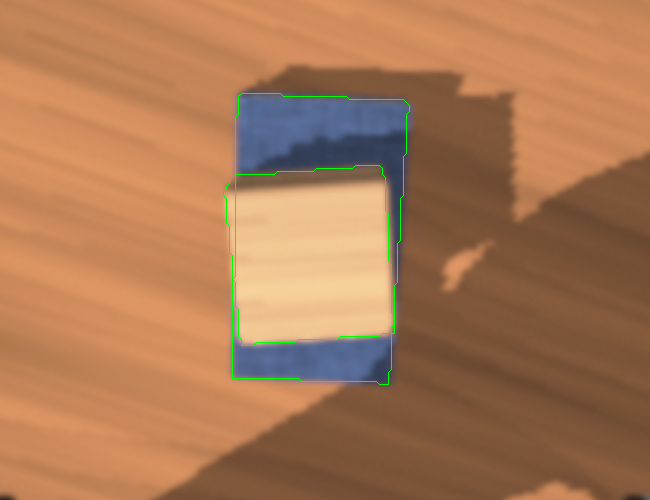

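Box outline and book outline fit closely (box centre (310,260), book around it). Box yaw ≈0.41, book ≈0.30.

Request:
{"name": "arm_command", "arguments": {
  "steps": [
    [0, -5, -1, 8, -0.03],
    [0, -10, -3, 30, -0.068],
    [0, -12.3, -3, 60, -0.068],
    [0, -12.3, -3, 92, -0.068],
    [0, -12.3, -3, 124, -0.068],
    [0, -12.3, -3, 154, -0.068],
    [0, -12.3, -3, 180, -0.068],
    [0, -12.3, -3, 200, -0.068],
    [0, -12.3, -3, 214, -0.068],
    [0, -12.3, -3, 222, -0.068],
    [0, -12.3, -3, 225, -0.068],
    [0, -12.3, -3, 225, -0.068]
  ]
}}

```text
time: 23.6
position: [0.659, -0.1371, 0.0359]
tool_rot: [0.979, 0.203, 0.0, 0.0]
wrist_force: [0.2, 0.3, 0.1]
width: 1.001
grip_force: 0.0
```

Request:
{"name": "arm_command", "arguments": {
  "steps": [
    [0, 0, 0, 3, 0],
    [0, 0, 0, 5, 0],
    [0.1, 0, 0, 5, 0],
    [0.2, 0, 0, 5, 0],
    [0.28, 0, 0, 5, 0],
    [0.36, 0, 0, 5, 0],
    [0.44, 0, 0, 5, 0],
    [0.6, 0, 0, 5, 0],
    [0.6, 0, 0, 5, 0],
    [0.6, 0, 0, 5, 0]
  ]
}}

```text
time: 24.43
position: [0.6591, -0.1372, 0.0313]
tool_rot: [0.979, 0.203, 0.0, 0.0]
wrist_force: [0.1, 0.6, 5.9]
width: 0.642
grip_force: 63.3
```

Request:
{"name": "arm_command", "arguments": {
  "steps": [
    [0.6, 0, 0, -2, 0],
    [0.6, 0, 0, -5, 0],
    [0.6, 0, 0, -12, 0],
    [0.6, 0, 0, -25, 0],
    [0.6, 0, 0, -42, 0],
    [0.6, 0, 0, -60, 0],
    [0.6, 0, 0, -80, 0],
    [0.6, 0, 0, -100, 0],
    [0.6, 0, 0, -120, 0],
    [0.6, 0, 0, -138, 0],
    [0.6, 0, 0, -148, 0],
    [0.6, 0, 0, -150, 0]
  ]
}}

```text
time: 25.43
position: [0.6602, -0.1376, 0.1844]
tool_rot: [0.979, 0.203, 0.002, 0.002]
wrist_force: [-0.1, -0.1, -0.8]
width: 0.646
grip_force: 63.4
```

```bash
python3 - <<'E'
from h import *
s=arm.sense(); print(s["time"],s["position"].round(4),s["tool_rot"].round(3)); im,c=snap("wrist","w9.png")
for t in ["box","book","square_slate"]:
    r=arm.outline_of("wrist",t); print(t,[(round(float(d['p']),2),np.round(d['position']).tolist(),int(d['region'].sum())) for d in r])
# slate by darkness in w8 and top
K,_=cam("top"); h=cv2.imread("pics/top0.png"); 
E
```

```text
25.4333 [ 0.6602 -0.1376  0.1844] [0.979 0.203 0.002 0.002]
box [(0.75, [257.0, 272.0], 22114)]
book [(0.64, [256.0, 152.0], 5791)]
square_slate [(0.63, [26.0, 70.0], 5657)]
```

Request:
{"name": "arm_command", "arguments": {
  "steps": [
    [0.6, 1, -8, -5, 0],
    [0.6, 2, -28, -10, 0],
    [0.6, 4, -55, -20, 0],
    [0.6, 6, -85, -20, 0],
    [0.6, 8, -115, -20, 0],
    [0.6, 10, -145, -20, 0],
    [0.6, 12, -172, -20, 0],
    [0.6, 13, -198, -20, 0],
    [0.6, 14, -216, -20, 0],
    [0.6, 14, -225, -20, 0],
    [0.6, 14, -227, -20, 0],
    [0.6, 14, -227, -20, 0]
  ]
}}

```text
time: 26.63
position: [0.5811, 0.077, 0.2003]
tool_rot: [0.979, 0.203, -0.0, 0.0]
wrist_force: [-0.3, -0.9, -0.7]
width: 0.643
grip_force: 63.5
```

```bash
python3 - <<'E'
from h import *
s=arm.sense(); print(s["time"],s["position"].round(4)); im,c=snap("wrist","w10.png")
o={}
for t in ["box","square_slate"]:
    r=arm.outline_of("wrist",t); print(t,[(round(float(d['p']),2),np.round(d['position']).tolist(),int(d['region'].sum())) for d in r])
    if r:o[t]=r[0]["region"]
f=fit("square_slate",[(o["square_slate"],c)],(.652,.106,0,.53)); print(f,fit("square_slate",[(o["square_slate"],c)],(.652,.106,0,.53),(1,1,1,1))); print(totool(f[0][:3],s))
b=fit("box",[(o["box"],c)],(*s["position"],.41),(1,1,1,1)); print(b)
u=cv2.resize(cv2.cvtColor(im,cv2.COLOR_RGB2BGR),None,fx=1.5,fy=1.5)
for n,p in [("square_slate",f[0]),("box",b[0])]:
    cs,_=cv2.findContours((render(n,p,c)>.5).astype(np.uint8),0,1)
    for q in cs: cv2.polylines(u,[(q*1.5).astype(int)],True,(0,255,0),1)
cv2.imwrite("pics/w10c.png",u)
E
```

```text
26.6333 [0.5811 0.077  0.2003]
box [(0.9, [254.0, 271.0], 21947)]
square_slate [(0.94, [260.0, 81.0], 8269)]
(array([0.65489425, 0.10342836, 0.        , 0.5363051 ]), np.float64(0.01753573615737347)) (array([ 0.65503145,  0.10344999, -0.00151351,  0.5351993 ]), np.float64(0.016017774174904464))
[ 78.38875425   5.11905832 200.26514191]
(array([0.57987037, 0.07652133, 0.19300825, 0.41148591]), np.float64(0.010828018274754547))
```

View pics/w10c.png

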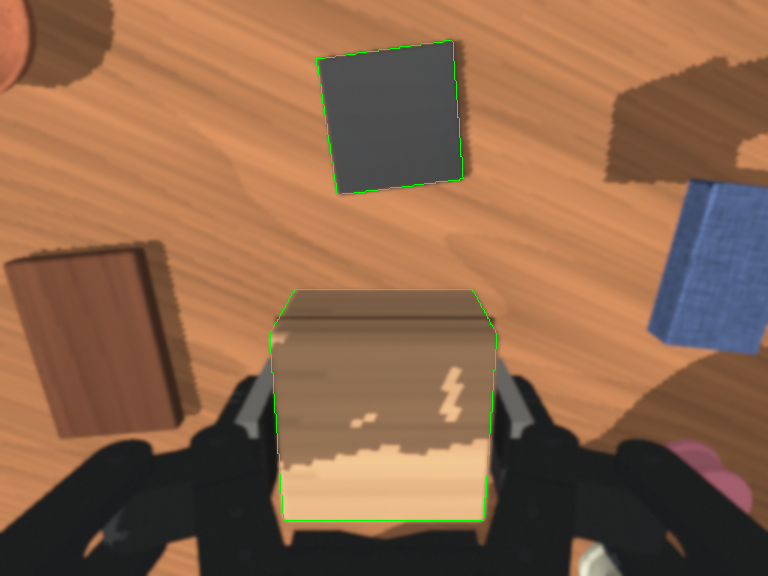

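Slate outline fits (390,117); box held square in gripper. Place it turned by 0.125.

Request:
{"name": "arm_command", "arguments": {
  "steps": [
    [0.6, 10, 1, 3, -0.03],
    [0.6, 30, 2, 12, -0.06],
    [0.6, 52, 4, 28, -0.1],
    [0.6, 70, 5, 50, -0.125],
    [0.6, 79.5, 5, 75, -0.125],
    [0.6, 79.5, 5, 102, -0.125],
    [0.6, 79.5, 5, 128, -0.125],
    [0.6, 79.5, 5, 150, -0.125],
    [0.6, 79.5, 5, 167, -0.125],
    [0.6, 79.5, 5, 177, -0.125],
    [0.6, 79.5, 5, 181, -0.125],
    [0.6, 79.5, 5, 181, -0.125]
  ]
}}

```text
time: 27.78
position: [0.656, 0.1032, 0.0188]
tool_rot: [0.965, 0.263, -0.001, -0.0]
wrist_force: [-0.3, -0.6, -1.2]
width: 0.646
grip_force: 63.5
```

Request:
{"name": "arm_command", "arguments": {
  "steps": [
    [0.6, 0, 0, 1, 0],
    [0.6, 0, 0, 2, 0],
    [0.6, 0, 0, 2, 0],
    [0.6, 0, 0, 2, 0]
  ]
}}

```text
time: 28.12
position: [0.6569, 0.1039, 0.0187]
tool_rot: [0.965, 0.264, 0.001, 0.0]
wrist_force: [0.4, 0.1, -1.3]
width: 0.643
grip_force: 63.5
```

Request:
{"name": "arm_command", "arguments": {
  "steps": [
    [0.6, 0, 0, 1, 0],
    [0.6, 0, 0, 2, 0],
    [0.6, 0, 0, 2, 0],
    [0.6, 0, 0, 2, 0]
  ]
}}

```text
time: 28.45
position: [0.6561, 0.1039, 0.0155]
tool_rot: [0.965, 0.264, -0.0, -0.0]
wrist_force: [-0.4, 0.0, -1.2]
width: 0.644
grip_force: 63.5
```

Request:
{"name": "arm_command", "arguments": {
  "steps": [
    [0.6, 0, 0, 1, 0],
    [0.6, 0, 0, 1.3, 0],
    [0.6, 0, 0, 1.3, 0]
  ]
}}

```text
time: 28.7
position: [0.6561, 0.1038, 0.0141]
tool_rot: [0.965, 0.264, -0.0, -0.0]
wrist_force: [-0.7, -0.2, -0.8]
width: 0.645
grip_force: 63.5
```

Request:
{"name": "arm_command", "arguments": {
  "steps": [
    [0.6, 0, 0, 0.6, 0],
    [0.6, 0, 0, 1, 0],
    [0.6, 0, 0, 1, 0]
  ]
}}

```text
time: 28.95
position: [0.6563, 0.1038, 0.0134]
tool_rot: [0.965, 0.264, 0.0, 0.0]
wrist_force: [-1.2, -0.4, -0.1]
width: 0.643
grip_force: 63.5
```

Request:
{"name": "arm_command", "arguments": {
  "steps": [
    [0.6, 0, 0, 0.5, 0],
    [0.6, 0, 0, 0.5, 0]
  ]
}}

```text
time: 29.12
position: [0.6563, 0.1038, 0.0133]
tool_rot: [0.965, 0.264, -0.0, 0.0]
wrist_force: [-2.1, -0.8, 3.8]
width: 0.645
grip_force: 64.0
```

Request:
{"name": "arm_command", "arguments": {
  "steps": [
    [0.6, 0, 0, -0.5, 0],
    [0.4, 0, 0, -0.5, 0],
    [0.25, 0, 0, -0.5, 0],
    [0.1, 0, 0, -0.5, 0],
    [0, 0, 0, -0.5, 0],
    [0, 0, 0, -3, 0],
    [0, 0, 0, -15, 0],
    [0, 0, 0, -40, 0],
    [0, 0, 0, -75, 0],
    [0, 0, 0, -110, 0],
    [0, 0, 0, -145, 0],
    [0, 0, 0, -180, 0]
  ]
}}

```text
time: 30.12
position: [0.6562, 0.1039, 0.1959]
tool_rot: [0.965, 0.264, 0.001, 0.0]
wrist_force: [0.6, -0.2, -0.9]
width: 1.0
grip_force: 0.0
```

Request:
{"name": "arm_command", "arguments": {
  "steps": [
    [0, 0, 0, -25, 0],
    [0, 0, 0, -40, 0],
    [0, 0, 0, -40, 0],
    [0, 0, 0, -40, 0]
  ]
}}

```text
time: 30.45
position: [0.6567, 0.1038, 0.2343]
tool_rot: [0.965, 0.264, 0.001, 0.0]
wrist_force: [0.4, 0.0, -1.3]
width: 0.998
grip_force: 0.0
```

```bash
python3 - <<'E'
from h import *
s=arm.sense(); print(s["time"],s["position"].round(4),s["tool_rot"].round(3)); im,c=snap("wrist","w11.png")
o={}
for t in ["box","square_slate","oblong_stand","book"]:
    r=arm.outline_of("wrist",t); print(t,[(round(float(d['p']),2),np.round(d['position']).tolist(),int(d['region'].sum())) for d in r])
    if r:o[t]=r[0]["region"]
np.savez("w11m.npz",**o)
if "box" in o:
  print(fit("box",[(o["box"],c)],(.655,.103,.008,.536)))
  if "square_slate" in o: print(fit("square_slate",[(o["square_slate"],c)],(.655,.103,0,.536),(1,1,0,1),[o["box"]]))
E
```

```text
30.45 [0.6567 0.1038 0.2343] [0.965 0.264 0.001 0.   ]
box [(0.84, [255.0, 162.0], 3198)]
square_slate [(0.7, [256.0, 130.0], 2315)]
oblong_stand [(0.59, [64.0, 250.0], 7668)]
book []
(array([0.65626986, 0.10433141, 0.008     , 0.53634556]), np.float64(0.030022611967241097))
(array([0.65434342, 0.10311042, 0.        , 0.53708989]), np.float64(0.07245901639344265))
```

Box squared with slate (yaw 0.536 vs 0.537), about 2 mm off centre at most. Now the book.

Request:
{"name": "arm_command", "arguments": {
  "steps": [
    [0, -4, 8, -5, 0.03],
    [0, -13, 27, -10, 0.06],
    [0, -27, 53, -15, 0.09],
    [0, -41, 80, -20, 0.12],
    [0, -55, 108, -20, 0.15],
    [0, -69, 136, -20, 0.18],
    [0, -82, 161, -20, 0.21],
    [0, -94, 184, -20, 0.235],
    [0, -103, 202, -20, 0.235],
    [0, -108, 211, -20, 0.235],
    [0, -109, 213, -20, 0.235],
    [0, -109, 213, -20, 0.235]
  ]
}}

```text
time: 31.7
position: [0.6706, -0.1353, 0.2526]
tool_rot: [0.989, 0.148, -0.0, -0.0]
wrist_force: [0.8, 1.2, 0.6]
width: 1.0
grip_force: 0.0
```

```bash
python3 - <<'E'
from h import *
s=arm.sense(); print(s["time"],s["position"].round(4),s["tool_rot"].round(3)); im,c=snap("wrist","w12.png")
r=arm.outline_of("wrist","book"); print([(round(float(d['p']),2),np.round(d['position']).tolist(),int(d['region'].sum())) for d in r])
f=fit("book",[(r[0]["region"],c)],(.657,-.139,0,.3)); print(f,totool(f[0][:3],s),fit("book",[(r[0]["region"],c)],(.657,-.139,0,.3),(1,1,1,1)))
E
```

```text
31.7 [ 0.6706 -0.1353  0.2526] [ 0.989  0.148 -0.    -0.   ]
[(0.76, [260.0, 164.0], 5600)]
(array([ 0.65763798, -0.1388971 ,  0.        ,  0.29466898]), np.float64(0.017275894486534327)) [-1.34076803e+01 -1.82562155e-01  2.52572159e+02] (array([ 6.57643554e-01, -1.38916352e-01,  2.57040169e-04,  2.96797236e-01]), np.float64(0.01699538396978595))
```

Request:
{"name": "arm_command", "arguments": {
  "steps": [
    [0, -5, 0, 8, 0],
    [0, -11, 0, 30, 0],
    [0, -13.4, 0, 60, 0],
    [0, -13.4, 0, 95, 0],
    [0, -13.4, 0, 130, 0],
    [0, -13.4, 0, 163, 0],
    [0, -13.4, 0, 192, 0],
    [0, -13.4, 0, 215, 0],
    [0, -13.4, 0, 231, 0],
    [0, -13.4, 0, 240, 0],
    [0, -13.4, 0, 243, 0],
    [0, -13.4, 0, 243, 0]
  ]
}}

```text
time: 32.8
position: [0.658, -0.1381, 0.0097]
tool_rot: [0.989, 0.149, -0.0, -0.0]
wrist_force: [0.1, 0.0, 0.3]
width: 0.997
grip_force: 0.0
```

Request:
{"name": "arm_command", "arguments": {
  "steps": [
    [0, 0, 0, 2, 0],
    [0, 0, 0, 4, 0],
    [0, 0, 0, 4, 0]
  ]
}}

```text
time: 33.05
position: [0.6587, -0.1391, 0.0068]
tool_rot: [0.989, 0.149, 0.001, 0.0]
wrist_force: [-0.5, -0.6, 0.2]
width: 1.0
grip_force: 0.0
```

Request:
{"name": "arm_command", "arguments": {
  "steps": [
    [0, 0, 0, 2, 0],
    [0.1, 0, 0, 2, 0],
    [0.15, 0, 0, 2, 0],
    [0.2, 0, 0, 2, 0],
    [0.25, 0, 0, 2, 0],
    [0.35, 0, 0, 2, 0],
    [0.5, 0, 0, 2, 0],
    [0.5, 0, 0, 2, 0],
    [0.5, 0, 0, 2, 0]
  ]
}}

```text
time: 33.8
position: [0.6585, -0.1392, 0.0045]
tool_rot: [0.989, 0.149, 0.0, 0.0]
wrist_force: [0.0, -0.4, 4.9]
width: 0.735
grip_force: 68.0
```

Request:
{"name": "arm_command", "arguments": {
  "steps": [
    [0.5, 0, 0, -2, 0],
    [0.5, 0, 0, -5, 0],
    [0.5, 0, 0, -12, 0],
    [0.5, 0, 0, -25, 0],
    [0.5, 0, 0, -42, 0],
    [0.5, 0, 0, -62, 0],
    [0.5, 0, 0, -84, 0],
    [0.5, 0, 0, -108, 0],
    [0.5, 0, 0, -132, 0],
    [0.5, 0, 0, -150, 0],
    [0.5, 0, 0, -160, 0],
    [0.5, 0, 0, -162, 0]
  ]
}}

```text
time: 34.8
position: [0.6594, -0.1394, 0.1695]
tool_rot: [0.989, 0.149, 0.002, 0.001]
wrist_force: [0.2, -0.7, -2.9]
width: 0.731
grip_force: 67.3
```

Request:
{"name": "arm_command", "arguments": {
  "steps": [
    [0.5, -3, -7, -5, 0],
    [0.5, -11, -22, -15, -0.02],
    [0.5, -23, -47, -30, -0.04],
    [0.5, -37, -77, -40, -0.06],
    [0.5, -52, -108, -40, -0.08],
    [0.5, -67, -140, -40, -0.1],
    [0.5, -82, -172, -40, -0.12],
    [0.5, -97, -204, -40, -0.14],
    [0.5, -112, -236, -40, -0.16],
    [0.5, -127, -268, -40, -0.18],
    [0.5, -142, -298, -40, -0.2],
    [0.5, -155, -324, -40, -0.22]
  ]
}}

```text
time: 35.8
position: [0.4112, 0.1266, 0.204]
tool_rot: [0.966, 0.257, -0.002, -0.001]
wrist_force: [0.3, -0.6, -2.1]
width: 0.733
grip_force: 67.3
```

Request:
{"name": "arm_command", "arguments": {
  "steps": [
    [0.5, -23, -17, 0, 0],
    [0.5, -38, -32, 0, 0],
    [0.5, -48, -50, 0, 0],
    [0.5, -54, -62, 0, 0],
    [0.5, -55, -69, 0, 0],
    [0.5, -55, -69, 0, 0],
    [0.5, -55, -69, 0, 0]
  ]
}}

```text
time: 36.38
position: [0.3328, 0.1578, 0.2056]
tool_rot: [0.966, 0.257, 0.0, 0.0]
wrist_force: [0.4, 0.2, -1.4]
width: 0.732
grip_force: 67.2
```

```bash
python3 - <<'E'
from h import *
s=arm.sense(); print(s["time"],s["position"].round(4),s["tool_rot"].round(3),s["width"]); im,c=snap("wrist","w13.png")
o={}
for t in ["book","oblong_stand"]:
    r=arm.outline_of("wrist",t); print(t,[(round(float(d['p']),2),np.round(d['position']).tolist(),int(d['region'].sum())) for d in r])
    if r:o[t]=r[0]["region"]
y=2*np.arctan2(s["tool_rot"][1],s["tool_rot"][0]); print("yaw",y)
ig=[o.get("book")]
f=fit("oblong_stand",[(o["oblong_stand"],c)],(.43,.232,0,.52),(1,1,0,1),ig); print(f,fit("oblong_stand",[(o["oblong_stand"],c)],f[0],(1,1,1,1),ig),totool(f[0][:3],s))
b=fit("book",[(o["book"],c)],(*(s["position"]-[0,0,.0045]),y),(1,1,1,1)); print(b,totool(b[0][:3],s))
u=cv2.resize(cv2.cvtColor(im,cv2.COLOR_RGB2BGR),None,fx=1.5,fy=1.5)
for n,p in [("oblong_stand",f[0]),("book",b[0])]:
    cs,_=cv2.findContours((render(n,p,c)>.5).astype(np.uint8),0,1)
    for q in cs: cv2.polylines(u,[(q*1.5).astype(int)],True,(0,255,0),1)
cv2.imwrite("pics/w13c.png",u)
E
```

```text
36.3833 [0.3328 0.1578 0.2056] [0.966 0.257 0.    0.   ] 0.7317894975232162
book [(0.67, [255.0, 240.0], 35545)]
oblong_stand [(0.59, [235.0, 53.0], 10913)]
yaw 0.5195796063023231
(array([0.4288754 , 0.23505147, 0.        , 0.51006491]), np.float64(0.012318729357459146)) (array([ 0.42908369,  0.23512367, -0.00091901,  0.50782564]), np.float64(0.012021191055960112)) [121.79943603 -19.39206972 205.62607614]
(array([0.33238713, 0.15756837, 0.1997467 , 0.51608307]), np.float64(0.10214568221485643)) [-0.44137477  0.01921     5.89438936]
```

View pics/w13c.png

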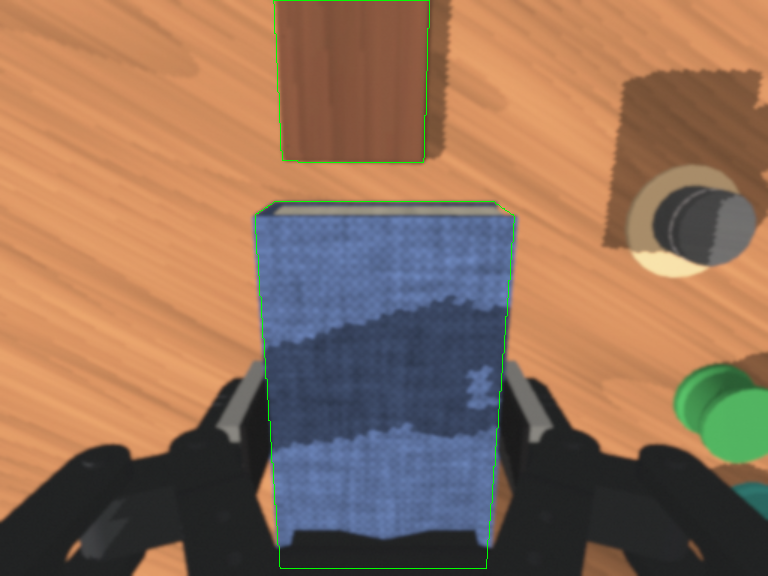

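Stand outline fits at (355,80) (cut by the top edge), book square in the grip. Cross-check the stand from the earlier picture.

```bash
python3 - <<'E'
from h import *
m=np.load("w11m.npz")["oblong_stand"]
c=cam("wrist",dict(position=np.array([.6567,.1038,.2343]),tool_rot=np.array([.965,.264,.0005,0])))
print(fit("oblong_stand",[(m,c)],(.429,.235,0,.51)),fit("oblong_stand",[(m,c)],(.429,.235,0,.51),(1,1,1,1)))
E
```

```text
(array([0.42689142, 0.23507902, 0.        , 0.49604522]), np.float64(0.13731723269732543)) (array([ 0.41654162,  0.24055141, -0.0150258 ,  0.49250997]), np.float64(0.10827316508485396))
```

Request:
{"name": "arm_command", "arguments": {
  "steps": [
    [0.5, 5, 10, 0, 0],
    [0.5, 15, 32, 0, 0],
    [0.5, 26, 60, 0, 0],
    [0.5, 34, 85, 0, 0],
    [0.5, 40, 104, 0, 0],
    [0.5, 42, 110, 0, 0],
    [0.5, 42, 110, 0, 0],
    [0.5, 42, 110, 0, 0]
  ]
}}

```text
time: 37.2
position: [0.4234, 0.0829, 0.2055]
tool_rot: [0.967, 0.256, -0.001, -0.0]
wrist_force: [0.5, -0.0, -1.3]
width: 0.733
grip_force: 67.3
```

```bash
python3 - <<'E'
from h import *
s=arm.sense(); print(s["time"],s["position"].round(4)); im,c=snap("wrist","w14.png")
r=arm.outline_of("wrist","oblong_stand"); m=r[0]["region"]; ys,xs=np.where(m); print([(round(float(d['p']),2),np.round(d['position'])) for d in r],xs.min(),xs.max(),ys.min(),ys.max())
f=fit("oblong_stand",[(m,c)],(.429,.235,0,.51)); print(f,fit("oblong_stand",[(m,c)],f[0],(1,1,1,1)),totool(f[0][:3],s))
E
```

```text
37.2 [0.4234 0.0829 0.2055]
[(0.79, array([121.,  74.]))] 61 173 0 152
(array([0.42957189, 0.23555891, 0.        , 0.49381203]), np.float64(0.031590681352644534)) (array([ 0.42699849,  0.23677169, -0.00726418,  0.49750536]), np.float64(0.014300541090467522)) [  81.07925429 -129.44911764  205.55463285]
```

Request:
{"name": "arm_command", "arguments": {
  "steps": [
    [0.5, 6, -9, 0, 0.014],
    [0.5, 20, -32, 0, 0.014],
    [0.5, 38, -60, 0, 0.014],
    [0.5, 55, -88, 0, 0.014],
    [0.5, 70, -112, 8, 0.014],
    [0.5, 79, -126, 22, 0.014],
    [0.5, 81.3, -129, 42, 0.014],
    [0.5, 81.3, -129, 66, 0.014],
    [0.5, 81.3, -129, 92, 0.014],
    [0.5, 81.3, -129, 116, 0.014],
    [0.5, 81.3, -129, 136, 0.014],
    [0.5, 81.3, -129, 150, 0.014]
  ]
}}

```text
time: 38.3
position: [0.428, 0.2358, 0.0538]
tool_rot: [0.968, 0.251, -0.001, -0.0]
wrist_force: [-0.6, -0.9, -1.9]
width: 0.729
grip_force: 67.2
```

Request:
{"name": "arm_command", "arguments": {
  "steps": [
    [0.5, 0, 0, 10, 0],
    [0.5, 0, 0, 18, 0],
    [0.5, 0, 0, 24, 0],
    [0.5, 0, 0, 28, 0],
    [0.5, 0, 0, 29, 0],
    [0.5, 0, 0, 29, 0],
    [0.5, 0, 0, 29, 0]
  ]
}}

```text
time: 38.88
position: [0.4308, 0.2356, 0.0275]
tool_rot: [0.968, 0.25, 0.001, -0.0]
wrist_force: [-1.3, -0.3, -2.7]
width: 0.735
grip_force: 67.2
```

Request:
{"name": "arm_command", "arguments": {
  "steps": [
    [0.5, 0, 0, 1, 0],
    [0.5, 0, 0, 2, 0],
    [0.5, 0, 0, 3, 0],
    [0.5, 0, 0, 3, 0],
    [0.5, 0, 0, 3, 0]
  ]
}}

```text
time: 39.3
position: [0.4301, 0.2354, 0.0238]
tool_rot: [0.968, 0.25, -0.0, -0.0]
wrist_force: [0.9, 0.2, -1.7]
width: 0.73
grip_force: 67.2
```

Request:
{"name": "arm_command", "arguments": {
  "steps": [
    [0.5, 0, 0, 0.7, 0],
    [0.5, 0, 0, 1.5, 0],
    [0.5, 0, 0, 1.5, 0],
    [0.5, 0, 0, 1.5, 0]
  ]
}}

```text
time: 39.63
position: [0.4301, 0.2354, 0.0222]
tool_rot: [0.968, 0.25, -0.0, -0.0]
wrist_force: [-0.2, -0.5, -2.1]
width: 0.733
grip_force: 67.2
```

Request:
{"name": "arm_command", "arguments": {
  "steps": [
    [0.5, 0, 0, 0.5, 0],
    [0.5, 0, 0, 1, 0],
    [0.5, 0, 0, 1, 0]
  ]
}}

```text
time: 39.88
position: [0.4301, 0.2354, 0.0212]
tool_rot: [0.968, 0.25, -0.0, -0.0]
wrist_force: [-0.6, 1.2, -1.7]
width: 0.735
grip_force: 67.2
```

Request:
{"name": "arm_command", "arguments": {
  "steps": [
    [0.5, 0, 0, 0.5, 0],
    [0.5, 0, 0, 0.8, 0],
    [0.5, 0, 0, 0.8, 0]
  ]
}}

```text
time: 40.13
position: [0.4302, 0.2354, 0.0205]
tool_rot: [0.968, 0.25, 0.0, -0.0]
wrist_force: [0.5, 0.2, -1.9]
width: 0.735
grip_force: 67.2
```

Request:
{"name": "arm_command", "arguments": {
  "steps": [
    [0.5, 0, 0, 0.5, 0],
    [0.5, 0, 0, 0.8, 0],
    [0.5, 0, 0, 0.8, 0]
  ]
}}

```text
time: 40.38
position: [0.4302, 0.2354, 0.0204]
tool_rot: [0.968, 0.25, -0.0, 0.0]
wrist_force: [-3.5, -1.0, 6.7]
width: 0.73
grip_force: 68.3
```

Contact. Release, rise and look back from a pose that sees stand and book.

Request:
{"name": "arm_command", "arguments": {
  "steps": [
    [0.5, 0, 0, -0.8, 0],
    [0.25, 0, 0, -0.8, 0],
    [0.1, 0, 0, -0.8, 0],
    [0, 0, 0, -0.8, 0],
    [0, 0, 0, -0.8, 0],
    [0, 0, 0, -3, 0],
    [0, 0, 0, -15, 0],
    [0, 0, 0, -40, 0],
    [0, 0, 0, -75, 0],
    [0, 0, 0, -110, 0],
    [0, 0, 0, -145, 0],
    [0, 0, 0, -180, 0]
  ]
}}

```text
time: 41.38
position: [0.4298, 0.2353, 0.2016]
tool_rot: [0.968, 0.25, 0.0, 0.0]
wrist_force: [1.1, 0.4, -0.1]
width: 1.003
grip_force: 0.0
```

Request:
{"name": "arm_command", "arguments": {
  "steps": [
    [0, 0, 0, -35, 0],
    [0, 0, 0, -70, 0],
    [0, 0, 0, -95, 0],
    [0, 0, 0, -100, 0],
    [0, 0, 0, -100, 0],
    [0, 0, 0, -100, 0]
  ]
}}

```text
time: 41.88
position: [0.4298, 0.2353, 0.2987]
tool_rot: [0.968, 0.25, -0.001, -0.0]
wrist_force: [-0.3, 0.5, -0.9]
width: 1.004
grip_force: 0.0
```

```bash
python3 - <<'E'
from h import *
s=arm.sense(); print(s["time"],s["position"].round(4)); im,c=snap("wrist","w15.png"); o={}
ini=dict(book=(.4295,.2353,.016,.505),oblong_stand=(.4293,.2353,0,.502),tin=(.4458,-.014,.006,0),cork_coaster=(.4453,-.0138,0,0),box=(.656,.104,.008,.536),square_slate=(.655,.1034,0,.536))
for t in ["book","oblong_stand","tin","cork_coaster","box","square_slate"]:
    r=arm.outline_of("wrist",t); print(t,[(round(float(d['p']),2),np.round(d['position']).tolist(),int(d['region'].sum())) for d in r])
    r=[d for d in r if np.hypot(*(np.array(d['position'])-proj(c,[ini[t][:3]])[0]))<40]
    if r:
        o[t]=r[0]["region"]; ig={"oblong_stand":"book","cork_coaster":"tin","square_slate":"box"}.get(t)
        print("   ",fit(t,[(o[t],c)],ini[t],(1,1,0,t not in("tin","cork_coaster")),[o.get(ig)] if ig else None))
cv2.imwrite("pics/w15b.png",cv2.resize(cv2.cvtColor(im,cv2.COLOR_RGB2BGR),None,fx=1.5,fy=1.5,interpolation=cv2.INTER_CUBIC))
E
```

```text
41.8833 [0.4298 0.2353 0.2987]
book [(0.63, [256.0, 147.0], 4978), (0.35, [285.0, 134.0], 2718)]
    (array([0.4295986 , 0.23616009, 0.016     , 0.49217706]), np.float64(0.026367005913052077))
oblong_stand [(0.64, [230.0, 130.0], 2594)]
    (array([0.42899015, 0.23515326, 0.        , 0.50194494]), np.float64(0.11983845888044231))
tin [(0.96, [424.0, 226.0], 1478)]
    (array([ 0.44716239, -0.01337666,  0.006     ,  0.        ]), np.float64(0.039257381205528796))
cork_coaster [(0.86, [406.0, 209.0], 998)]
    (array([ 0.44484922, -0.01520608,  0.        ,  0.        ]), np.float64(0.11997238045917491))
box []
square_slate [(0.7, [423.0, 60.0], 1837)]
    (array([0.65476672, 0.10341406, 0.        , 0.52821642]), np.float64(0.6505902352619504))
```

View pics/w15b.png

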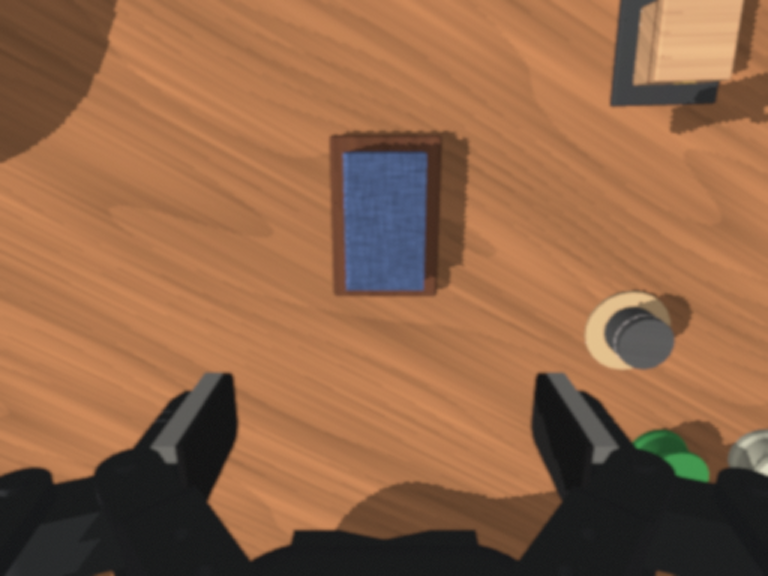

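All four are seated: the book at (385,222) lies centred and square on the stand, the tin at (640,335) is on the coaster, and the box is on the slate at upper right.

```bash
python3 -c "
from bench import arm
print(arm.sign_off())"
```

```text
the job is handed in; nothing more can be done
None
```

Job handed in after about 42 s of the 120 s: bird, tin, box and book each stand on their own place, about 2 mm or less off centre by camera, with box and book squared to within 0.01 rad; the diffuser and key bowl were not touched.

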